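# Rock a cast buffer block out of its mould and clear the mould face

## Robot

A 6-joint arm with a two-finger parallel gripper is mounted at the origin on the work surface; the furniture and walls round the work are solid. World frame = base frame: x ahead of the robot, y to its left, z up, the work surface at z = 0. Lengths are in m, angles in rad, forces in N, time in s.
With the tool pointing down it reaches from about 0.375 to 0.975 m from the base axis. Payload 3.8 kg.
Tool frame: the origin (TCP) lies between the finger pads; the fingertips stand 8 mm ahead of it and the grasp point (between the pads) lies 11 mm behind it (tcp_to_tips is the distance from the TCP to the fingertips, in m); z points along the fingers, y is the line along which they close (so a half turn about z gives the same grasp; the last joint's range is limited). The gripper opens to 85 mm and grips with 20 to 120 N. Pads are 22 mm wide; open, the fingers measure 114 mm over their backs; the gripper's body (76 mm by 85 mm) begins 54 mm behind the grasp point. The pads swing forward as they close: fully open they stand 13 mm farther back than shut.
Start: joints at [1.277, 0.264, 1.604, -0, 1.274, -0.037], TCP at [0.171, 0.653, 0.239] pointing down, gripper open.
Joint ranges: [-2.63, 2.63], [-0.94, 2.18], [0.31, 2.57], [-1.31, 4.45], [0, 2.66], [-2.55, 2.55]. Speed limits (rad/s): [2.57, 2.57, 3.14, 3.14, 3.14, 3.14].

## Interface

Orientations are given as a rotation vector (axis times angle).
In Python, from workcell import * gives the robot as it stands.
- The arm moves only by the tool move_arm, never from a script. Its argument "series" is one flat list of numbers, 7 for each row, row after row: the finger opening in cm, from 0 to 8.54, then the shift along the tool's x, y, z in cm, then the turn, a rotation vector about the tool's x, y, z in degrees. A call has 1 to 5 rows; each row shifts and turns the commanded pose from where the row before left it, along the tool's axes as they then stand; what a row does not reach is not made up. A row lasts 1/8 s, in which the tool goes at most 62.5 mm and 10.7 degrees, less where a joint would pass 70% of its speed; a pose out of reach is approached as far as the arm can. A call is refused whole if a number of a shift passes 6.25 or a number of a turn 10.7, either way. A call with a gripper value outside its range is refused whole. The fingers move at their own pace and stop on an object; "grip_force" is the grip in N (left out, the last holds). Time passes only in rows, so rows that do not move let the fingers close. It gives the time, the measured TCP pose, the force, the opening and the grip force at its end, in the units of the state.
- read_state(): the state, without advancing time (a new reading comes with each control period).
- read_camera(name): name is "scene" or "top" or "wrist"; returns the picture (480x640x3 uint8, red, green, blue); there is no depth.
- calibration(name): a dict with "camera_matrix" (3x3 intrinsics, pixels), "rvec" (rotation vector, rad) and "tvec" (3), from world to camera coordinates, as OpenCV has them. Camera axes: x right, y down, z forward; pixel columns grow to the right and rows downward; lengths in m; the calibration is good to about 2 mm. The wrist camera is an equidistant fisheye: a pixel r from the principal point sees the ray r / f radians off the axis. A picture is of the moment at which its call begins: read the wrist's pose just before it. calibration takes no time and is no camera call; for the wrist camera it gives the pose at the moment of the call.
- finish_job(): hands the job in; it is judged then, once.
The state is a dict: "time": time; "q": joint angles; "joint_vel": joint speeds; "joint_torque": joint torques, N m; "tool_pos": TCP position; "tcp_rot": TCP orientation; "wrist_force": force on the tool from outside, world axes, zero at the start; "torque": the same for the moment, N m; "width": opening from 0.0 (shut) to 1.0 (fully open); "grip_force": force on a finger pad.
Only numpy, scipy, OpenCV 4.12 (cv2) and the standard library are available. Lean on these libraries where they do the work, as an engineer would, in place of code of your own. Each camera call takes 0.05 s, during which the arm holds its last target. There are 200 camera calls.

## Task

Rock the cast buffer block out of the open mould: feel for the end that gives (the cavity floor is cut away under one end only), press it down gently until the other end stays up by itself, then take the raised end, lift the casting out and lay it flat and right side up on the middle of the plywood board without dropping it. Then wipe the three chips of flash off the mould onto the bench with the cork block held on the mould's face, none of them into the cavity, and put the cork block down flat on the bench. Leave the wax tin, the brush and the screwdriver where they are.

Things in the scene. Friction and masses are not known exactly. Their poses are not given: they have to be found in the camera images.
- mould: Lower half of an aluminium casting mould, a fixed block 165 (x) x 100 (y) x 65 mm. Origin: centre of its underside; its flat face is at z = +65 mm. The open cavity is centred at x = 0, y = -16 mm; beside it, from y = +7 to +50 mm, is a clear strip of face on which the chips of flash lie. Its -x end looks towards the robot.
- cavity (a point): Middle of the cavity's mouth, level with the mould's face; axes as the mould's. The cavity is 128 mm long (x), 46 mm wide (y); the casting's seat is 33 mm below the face. Towards one end (+x or -x, it differs from start to start and is hidden while the casting is in) the floor is solid at seat height; towards the other end it is cut away 23 mm deeper.
- rib (a point): Middle of the top of a 7 mm wide rib across the middle of the cavity floor, on which the casting rocks (33 mm below the face). Pressed down some 45 mm from its middle over the cut-away end, the casting tips by itself past about 13 degrees and stays at about 25 degrees, its other end some 20 mm above the face. Over the solid end it does not give.
- casting: Dark cast resin buffer block, 120 (x) x 42 (y) x 32 mm, 0.22 kg, both ends alike, two flush steel inserts in its top. Origin: centre of its underside; z up, top at +32 mm. Side faces (across y) upright, good to grip; the ends slope in above their foot, so the top is 101 mm long. Seated, it is 1 mm below the mould's face with a gap of 2 mm at its sides and 4 mm at its ends, too little for a finger.
- board: Plywood offcut lying on the bench, fixed, 140 (x) x 100 (y) x 12 mm. Origin: centre of its underside, top at +12 mm.
- cork_block: Cork sanding block 66 (x) x 100 (y) x 27 mm, 0.09 kg, flat on the bench. Origin: centre of its underside. Grip it across its 66 mm width.
- chip1: Dark resin chip of flash, about 21 x 13 x 5 mm, lying on the mould's face beside the cavity. Origin: middle of its underside.
- chip2: Dark resin chip of flash, about 17 x 12 x 6 mm, lying on the mould's face beside the cavity. Origin: middle of its underside.
- chip3: Dark resin chip of flash, about 25 x 11 x 6 mm, lying on the mould's face beside the cavity. Origin: middle of its underside.
- wax_tin: Green round tin of release wax, 70 mm across, 38 mm high, standing on the bench; a bystander. Origin: centre of its underside.
- brush: Flat paint brush with wooden handle, 212 mm long along its y, 57 mm wide, 16 mm thick, lying on the bench; a bystander.
- screwdriver: Small screwdriver with yellow handle, 175 mm long along its y, 23 mm thick, lying on the bench; a bystander.

How it is judged:
On the way, in this order (a step that is already met when the one before it is completed fails the run):
1. the casting stands rocked up in the mould, nothing holding it (angle between casting's own z axis and vertical above 0.33 rad and z of casting in the frame of mould below 0.05 m and horizontal distance between casting and cavity below 0.03 m and contact force between the fingers and casting below 0.1 N), for 0.2 s.
2. the casting lies flat on the board, released (horizontal distance between casting and board below 0.05 m and angle between casting's own z axis and vertical below 0.1 rad and height (world z) of casting between 0.009 and 0.017 m and linear speed of casting below 0.02 m/s and contact force between the fingers and casting below 0.1 N), for 0.2 s.
3. the held cork block touches the mould's face (contact force between cork_block and mould above 0.3 N and contact force between the fingers and cork_block above 1 N), for 0.05 s.
4. the three chips are off the mould while the cork block is held (height (world z) of each of chip1, chip2, chip3 below 0.03 m and (x of chip1 in the frame of mould above 0.0825 m or x of chip1 in the frame of mould below -0.0825 m or y of chip1 in the frame of mould above 0.05 m or y of chip1 in the frame of mould below -0.05 m) and (x of chip2 in the frame of mould above 0.0825 m or x of chip2 in the frame of mould below -0.0825 m or y of chip2 in the frame of mould above 0.05 m or y of chip2 in the frame of mould below -0.05 m) and (x of chip3 in the frame of mould above 0.0825 m or x of chip3 in the frame of mould below -0.0825 m or y of chip3 in the frame of mould above 0.05 m or y of chip3 in the frame of mould below -0.05 m) and contact force between the fingers and cork_block above 1 N), for 0.1 s.
At the end, for the whole second after the job is handed in: The casting lies at rest flat (within 0.1 rad, same side up) on the board, its middle within 50 mm of the board's middle; all three chips lie on the bench outside the mould's outline (not on its face, not in the cavity); the cork block lies at rest flat on the bench, same side up (horizontal distance between casting and board below 0.05 m and angle between each of casting, cork_block's own z axis and vertical below 0.1 rad and height (world z) of casting between 0.009 and 0.017 m and linear speed of each of casting, cork_block below 0.02 m/s and height (world z) of each of chip1, chip2, chip3 below 0.03 m and (x of chip1 in the frame of mould above 0.0825 m or x of chip1 in the frame of mould below -0.0825 m or y of chip1 in the frame of mould above 0.05 m or y of chip1 in the frame of mould below -0.05 m) and (x of chip2 in the frame of mould above 0.0825 m or x of chip2 in the frame of mould below -0.0825 m or y of chip2 in the frame of mould above 0.05 m or y of chip2 in the frame of mould below -0.05 m) and (x of chip3 in the frame of mould above 0.0825 m or x of chip3 in the frame of mould below -0.0825 m or y of chip3 in the frame of mould above 0.05 m or y of chip3 in the frame of mould below -0.05 m) and height (world z) of cork_block below 0.01 m); the robot touches nothing.
It fails at once if the casting is rammed into the mould (more than 150 N on the mould, or 250 N from the fingers while it is seated) (contact force between casting and mould above 150 N or (contact force between the fingers and casting above 250 N and angle between casting's own z axis and vertical below 0.1 rad and distance between casting and rib below 0.01 m)).
It fails at once if the casting is dropped (falls free of the fingers at over 0.5 m/s, as from more than 13 mm) (linear speed of casting above 0.5 m/s and contact force between the fingers and casting below 0.05 N).
It fails at once if the wax tin, the brush or the screwdriver is moved more than 30 mm (distance of any of wax_tin, brush, screwdriver from where it was at the start of the episode above 0.03 m).
It also fails if it takes over 72 s, if anything falls off the work surface, if the arm or the gripper's body presses on something with over 40 N, if the wrist force passes 120 N, or if a joint passes its speed limit or range.

## Working session

There is one attempt and no reset: what is moved stays moved. The work goes in short steps, Python scripts to look and compute and a tool call to move; the robot and the scene stay as the last step left them, time stands still between calls to the robot, and variables do not carry over. Pictures are saved under pics/ and viewed, at most 10 in all, crops included, and the job is handed in when it is done.

Besides the shell and the picture viewer there is one more tool, called after "Call:" by a JSON object that holds its "name" and its "arguments", one argument or row to a line. move_arm: Moves the arm, as the interface text tells. Its arguments: {"type":"object","properties":{"series":{"type":"array"},"grip_force":{"type":"number"}},"required":["series"]}

```bash
mkdir -p pics; ls; cat > h.py <<'E'
from workcell import *
import numpy as np, cv2
from scipy.spatial.transform import Rotation as R
def save(n,f): 
    im=read_camera(n); cv2.imwrite('pics/'+f,im[:,:,::-1]); return im
def ray(c,px):
    K=np.array(c['camera_matrix']);Rm=R.from_rotvec(np.ravel(c['rvec'])).as_matrix();t=np.ravel(c['tvec'])
    px=np.atleast_2d(np.array(px,float)); d=np.c_[(px[:,0]-K[0,2])/K[0,0],(px[:,1]-K[1,2])/K[1,1],np.ones(len(px))]
    return -Rm.T@t, d@Rm
def plane(c,px,z):
    o,d=ray(c,px); return o+d*((z-o[2])/d[:,2])[:,None]
def proj(c,P):
    return cv2.projectPoints(np.array(P,float).reshape(-1,1,3),np.array(c['rvec']),np.array(c['tvec']),np.array(c['camera_matrix']),None)[0].reshape(-1,2)
def tri(cs,pxs):
    A=np.zeros((3,3));b=np.zeros(3)
    for c,p in zip(cs,pxs):
        o,d=ray(c,p);d=d[0]/np.linalg.norm(d[0]);M=np.eye(3)-np.outer(d,d);A+=M;b+=M@o
    return np.linalg.solve(A,b)
E
python3 - <<'E'
from h import *
a=save('top','top1.png'); b=save('scene','sc1.png')
for n in('top','scene'):
    c=calibration(n);print(n,np.round(ray(c,[[320,240]]),3),np.round(c['camera_matrix'],1).tolist())
s=read_state();print({k:np.round(v,3).tolist() for k,v in s.items()})
E
```

```text
picsTraceback (most recent call last):
  File "<stdin>", line 4, in <module>
    return _wrapfunc(a, 'round', decimals=decimals, out=out)
    return _wrapit(obj, method, *args, **kwds)
    conv = _array_converter(obj)
ValueError: setting an array element with a sequence. The requested array has an inhomogeneous shape after 1 dimensions. The detected shape was (2,) + inhomogeneous part.
```

View pics/top1.png

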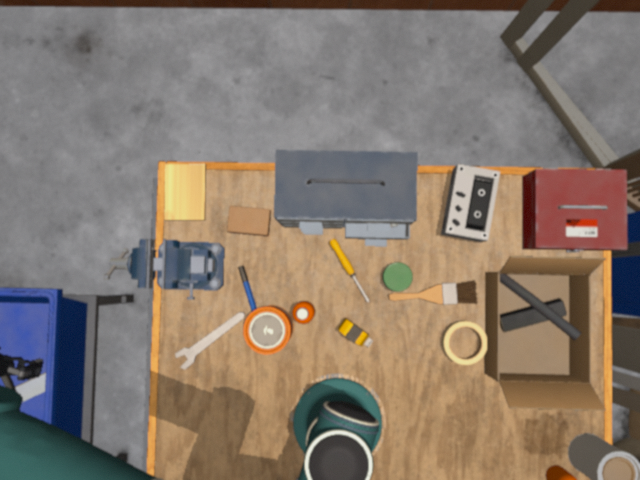

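View pics/sc1.png

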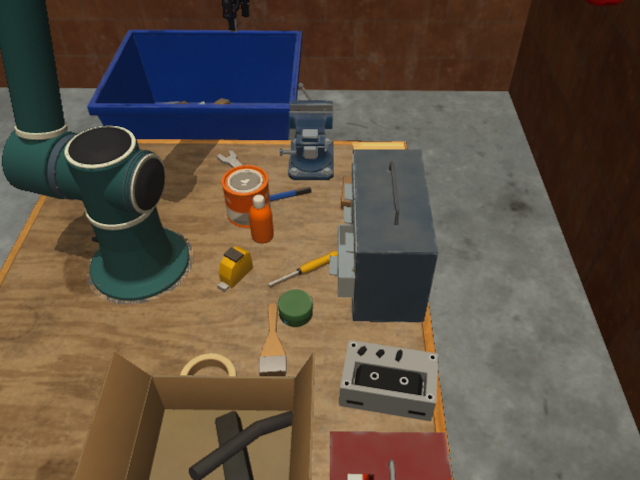

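The top view shows the mould at about (472,203), casting in it with two inserts, chips on its left (+y) strip. The board is at (185,192) and the cork at (249,220), with a grey toolbox between them at (346,187). Tin, brush and screwdriver lie nearer the robot.

```bash
python3 - <<'E'
from h import *
for n in('top','scene'):
    c=calibration(n);o,d=ray(c,[[320,240]]);print(n,o.round(3),d.round(3),np.round(c['camera_matrix'],1).tolist())
s=read_state();print({k:np.round(v,3).tolist() for k,v in s.items()})
c=calibration('wrist');print(c)
a=cv2.imread('pics/top1.png');b=cv2.imread('pics/sc1.png')
m1=cv2.resize(a[155:250,430:510],None,fx=4.8,fy=4.8,interpolation=cv2.INTER_CUBIC)
m2=cv2.resize(b[335:420,330:450],None,fx=4,fy=4,interpolation=cv2.INTER_CUBIC)
out=np.zeros((456,800,3),np.uint8); m2=m2[:, :416] if m2.shape[1]>416 else m2
out[:m1.shape[0],:m1.shape[1]]=m1; out[:m2.shape[0],384:384+m2.shape[1]]=m2
cv2.imwrite('pics/crop1.png',out)
t=calibration('top')
for nm,z,p in [('board',.012,[[165,163],[206,164],[205,219],[165,220]]),('cork',.027,[[230,206],[270,208],[268,235],[228,233]]),('mould',.065,[[455,165],[500,170],[489,241],[445,235]]),('box?',.2,[[276,152],[417,152],[408,215],[277,215]]),('base',0,[[340,420]])]:
    print(nm,plane(t,p,z).round(3).tolist())
E
```

```text
top [0.338 0.015 1.412] [[ 0.072  0.026 -0.997]] [[576.2, 0.0, 319.4], [0.0, 576.2, 248.2], [0.0, 0.0, 1.0]]
scene [ 0.425 -0.854  0.968] [[-0.018  0.692 -0.722]] [[579.7, 0.0, 326.2], [0.0, 579.7, 232.9], [0.0, 0.0, 1.0]]
{'time': 0.1, 'q': [1.277, 0.265, 1.605, 0.0, 1.274, -0.037], 'joint_vel': [-0.002, -0.002, -0.004, 0.0, 0.001, -0.0], 'joint_torque': [0.001, -51.671, -36.859, 0.0, 0.006, 0.0], 'tool_pos': [0.171, 0.652, 0.238], 'tcp_rot': [-0.402, -3.115, 0.003], 'wrist_force': [0.085, 0.488, 0.261], 'torque': [0.029, -0.004, 0.005], 'grip_force': 0.0, 'width': 1.001}
{'camera_matrix': array([[371.64829954,   0.        , 325.44808547],
       [  0.        , 371.64829954, 237.55822601],
       [  0.        ,   0.        ,   1.        ]]), 'rvec': array([-2.30836754, -1.78193632, -0.2396637 ]), 'tvec': array([-0.67461144, -0.03498136,  0.38037811])}
board [[0.621, 0.44, 0.012], [0.62, 0.338, 0.012], [0.484, 0.336, 0.012], [0.48, 0.434, 0.012]]
cork [[0.515, 0.272, 0.027], [0.512, 0.175, 0.027], [0.447, 0.178, 0.027], [0.449, 0.275, 0.027]]
mould [[0.618, -0.262, 0.065], [0.608, -0.367, 0.065], [0.44, -0.342, 0.065], [0.452, -0.241, 0.065]]
box? [[0.611, 0.145, 0.2], [0.616, -0.154, 0.2], [0.481, -0.137, 0.2], [0.476, 0.14, 0.2]]
base [[0.005, -0.006, 0.0]]
```

View pics/crop1.png

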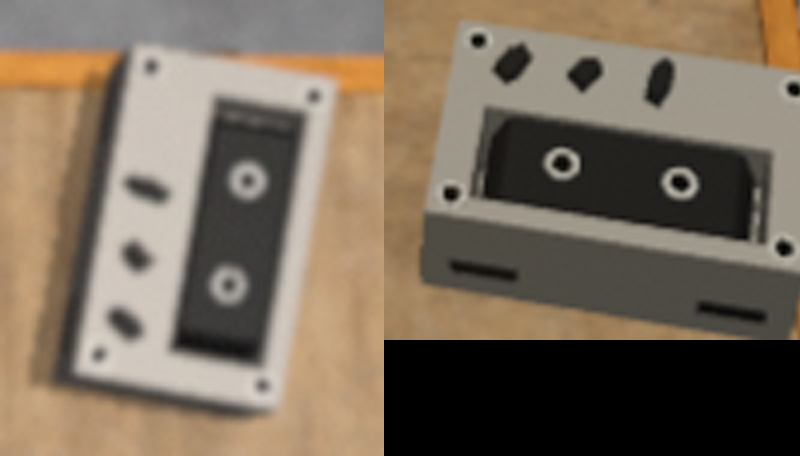

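The crop shows the mould's four dowel holes clearly in both views: in the top crop (151,66), (314,96), (98,354), (262,385). The two inserts are at (247,180) and (228,285), and the three chips at (147,188), (137,256), (125,323).

```bash
python3 - <<'E'
from h import *
T=calibration('top');S=calibration('scene')
f=lambda p:np.array([(p[0]+.5)/4.8-.5+430,(p[1]+.5)/4.8-.5+155])
g=lambda p:np.array([(p[0]-384+.5)/4-.5+330,(p[1]+.5)/4-.5+335])
L={'h++':((151,66),(793,89)),'h+-':((314,96),(785,247)),'h-+':((98,354),(478,40)),'h--':((262,385),(451,193)),
'i+':((247,180),(680,183)),'i-':((228,285),(562,163)),'c1':((147,188),(660,81)),'c2':((137,256),(585,72)),'c3':((125,323),(513,63))}
P={k:tri([T,S],[f(a),g(b)]) for k,(a,b) in L.items()}
for k,v in P.items(): print(k,v.round(4))
c=np.mean([P[k] for k in P if k[0]=='h'],0)
d=P['h++']+P['h+-']-P['h-+']-P['h--'];yaw=np.arctan2(d[1],d[0]);print('mould c',c.round(4),'yaw',yaw,np.degrees(yaw))
Rz=R.from_euler('z',yaw).as_matrix()
for k in P: print(k,(Rz.T@(P[k]-c)).round(4))
E
```

```text
h++ [ 0.6106 -0.2768  0.0632]
h+- [ 0.5975 -0.3558  0.064 ]
h-+ [ 0.4687 -0.2524  0.063 ]
h-- [ 0.4552 -0.3316  0.0636]
i+ [ 0.5557 -0.3242  0.0616]
i- [ 0.5041 -0.3152  0.062 ]
c1 [ 0.5503 -0.2748  0.0655]
c2 [ 0.5167 -0.2703  0.0653]
c3 [ 0.4842 -0.2651  0.0639]
mould c [ 0.533  -0.3041  0.0635] yaw -0.16960088477983784 -9.717414899569269
h++ [ 0.0719  0.0401 -0.0002]
h+- [ 0.0723 -0.0401  0.0005]
h-+ [-0.0721  0.0402 -0.0004]
h-- [-0.0721 -0.0402  0.0002]
i+ [ 0.0258 -0.016  -0.0019]
i- [-0.0266 -0.0158 -0.0015]
c1 [0.0121 0.0318 0.0021]
c2 [-0.0217  0.0306  0.0018]
c3 [-0.0547  0.0302  0.0004]
```

```bash
cat >> h.py <<'E'
def cur():
    s=read_state();return np.array(s['tool_pos']),R.from_rotvec(s['tcp_rot']),s
def down(yawdeg,tilt=0):
    """tool z down, tool y at world yaw; tilt: turn about tool y, deg"""
    y=np.array([np.cos(np.radians(yawdeg)),np.sin(np.radians(yawdeg)),0]);z=np.array([0,0,-1.]);x=np.cross(y,z)
    return R.from_matrix(np.c_[x,y,z])*R.from_euler('y',tilt,degrees=True)
def plan(way,p0=None,r0=None,n=None):
    """way: [(pos, Rot)]; prints equal rows per leg: n x (shift cm | turn deg)"""
    p,r,_=cur()
    p=p if p0 is None else np.array(p0); r=r if r0 is None else r0
    for P,Q in way:
        d=np.array(P)-p; w=(r.inv()*Q).as_rotvec(degrees=True)
        k=n or int(max(np.ceil(np.linalg.norm(d)/.062),np.ceil(np.linalg.norm(w)/10.6),1))
        print('leg to',np.round(P,4),'rows',k)
        for i in range(k):
            ri=r*R.from_rotvec(w*i/k,degrees=True)
            print('   ',np.round(ri.inv().apply(d/k)*100,2).tolist(),np.round(w/k,2).tolist())
        p=np.array(P);r=Q
E
python3 - <<'E'
from h import *
T=calibration('top');S=calibration('scene')
print(tri([T,S],[(417,152),(437,251)]),tri([T,S],[(276,152),(423,151)]))
D=down(80.3)
plan([((.42,.42,.30),D),((.37,.16,.34),D)])
E
```

```text
[ 0.61423484 -0.15257969  0.2108808 ] [0.61623779 0.1448992  0.20355071]
leg to [0.42 0.42 0.3 ] rows 6
    [-4.99, -2.69, -1.03] [-0.02, -0.0, -0.84]
    [-4.95, -2.77, -1.03] [-0.02, -0.0, -0.84]
    [-4.91, -2.84, -1.03] [-0.02, -0.0, -0.84]
    [-4.87, -2.91, -1.03] [-0.02, -0.0, -0.84]
    [-4.83, -2.98, -1.03] [-0.02, -0.0, -0.84]
    [-4.78, -3.05, -1.03] [-0.02, -0.0, -0.84]
leg to [0.37 0.16 0.34] rows 5
    [0.11, -5.29, -0.8] [0.0, 0.0, 0.0]
    [0.11, -5.29, -0.8] [0.0, 0.0, 0.0]
    [0.11, -5.29, -0.8] [0.0, 0.0, 0.0]
    [0.11, -5.29, -0.8] [0.0, 0.0, 0.0]
    [0.11, -5.29, -0.8] [0.0, 0.0, 0.0]
```

Call:
{"name": "move_arm", "arguments": {
  "series": [4.8,-5,-2.7,-1.2,0,0,-1,4.8,-5,-2.8,-1.2,0,0,-1,4.8,-5,-2.9,-1.2,0,0,-1,4.8,-5,-3,-1.2,0,0,-1,4.8,-5,-3,-1.2,0,0,-1]
}}

```text
time: 0.72
tool_pos: [0.3846, 0.4558, 0.2992]
tcp_rot: [-0.265, -3.13, 0.001]
wrist_force: [0.3, 0.5, 0.5]
width: 0.564
grip_force: 0.0
```

```bash
python3 - <<'E'
from h import *
c=calibration('wrist'); save('wrist','w1.png'); np.save('w1.npy',c,allow_pickle=True)
p,r,s=cur();print(p,r.as_rotvec(),s['width'])
D=down(80.3); plan([((.37,.16,.34),D),((.40,-.1,.34),D)])
E
```

```text
[0.39047726 0.45152045 0.30124835] [ 0.2694978   3.12361694 -0.00370954] 0.5612569193710456
leg to [0.37 0.16 0.34] rows 5
    [-0.6, -5.82, -0.76] [-0.02, 0.08, -0.03]
    [-0.6, -5.82, -0.76] [-0.02, 0.08, -0.03]
    [-0.59, -5.82, -0.77] [-0.02, 0.08, -0.03]
    [-0.59, -5.82, -0.77] [-0.02, 0.08, -0.03]
    [-0.58, -5.82, -0.77] [-0.02, 0.08, -0.03]
leg to [ 0.4  -0.1   0.34] rows 5
    [-1.47, -5.02, 0.0] [0.0, 0.0, 0.0]
    [-1.47, -5.02, 0.0] [0.0, 0.0, 0.0]
    [-1.47, -5.02, 0.0] [0.0, 0.0, 0.0]
    [-1.47, -5.02, 0.0] [0.0, 0.0, 0.0]
    [-1.47, -5.02, 0.0] [0.0, 0.0, 0.0]
```

View pics/w1.png

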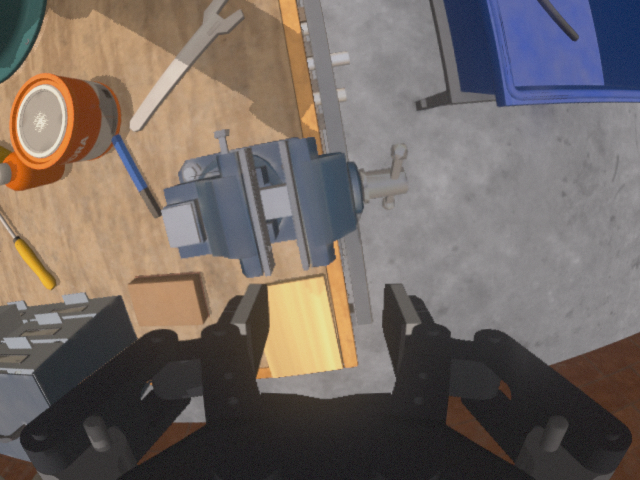

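The wrist view shows the cork's top face at about (165,303) and the board at (305,327), with a vise on the robot's side of the board to keep clear of. Moving on for the second view.

Call:
{"name": "move_arm", "arguments": {
  "series": [0,-0.6,-5.8,-0.8,0,0,0,0,-0.6,-5.8,-0.8,0,0,0,0,-0.6,-5.8,-0.8,0,0,0,0,-0.6,-5.8,-0.8,0,0,0]
}}

```text
time: 1.27
tool_pos: [0.3675, 0.223, 0.331]
tcp_rot: [-0.265, -3.13, 0.001]
wrist_force: [0.4, -0.0, 0.7]
width: 0.001
grip_force: 0.0
```

```bash
python3 - <<'E'
from h import *
c=calibration('wrist'); save('wrist','w2.png'); np.save('w2.npy',c,allow_pickle=True)
p,r,s=cur();print(p,r.as_rotvec(),s['width'])
D=down(80.3); plan([((.40,-.1,.34),D),((.46,-.3,.24),D)])
E
```

```text
[0.36723415 0.21756106 0.33233819] [ 0.26948925  3.12844847 -0.00834614] -0.0018736492703731284
leg to [ 0.4  -0.1   0.34] rows 6
    [-1.44, -5.12, -0.1] [-0.05, 0.02, -0.02]
    [-1.44, -5.12, -0.1] [-0.05, 0.02, -0.02]
    [-1.44, -5.12, -0.11] [-0.05, 0.02, -0.02]
    [-1.44, -5.12, -0.11] [-0.05, 0.02, -0.02]
    [-1.43, -5.12, -0.12] [-0.05, 0.02, -0.02]
    [-1.43, -5.12, -0.12] [-0.05, 0.02, -0.02]
leg to [ 0.46 -0.3   0.24] rows 4
    [-2.32, -4.68, 2.5] [0.0, 0.0, 0.0]
    [-2.32, -4.68, 2.5] [0.0, 0.0, 0.0]
    [-2.32, -4.68, 2.5] [0.0, 0.0, 0.0]
    [-2.32, -4.68, 2.5] [0.0, 0.0, 0.0]
```

View pics/w2.png

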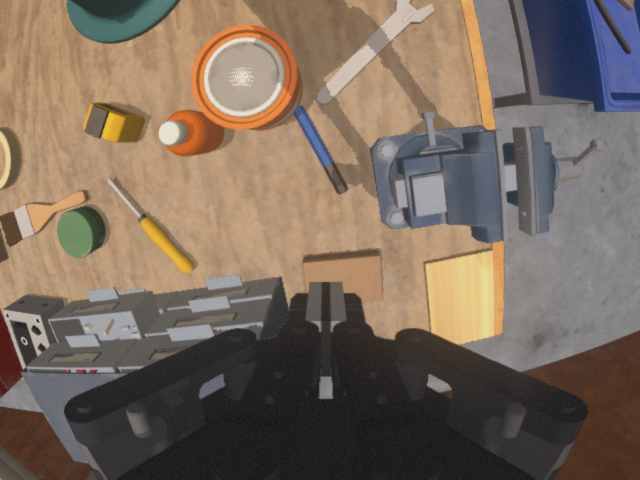

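The second wrist view shows the board's corners at about (426,263), (494,251), (502,335), (430,343), and the cork's top corners at (304,258) and (381,254).

```bash
cat >> h.py <<'E'
def wray(c,px):
    K=np.array(c['camera_matrix']);Rm=R.from_rotvec(np.ravel(c['rvec'])).as_matrix();t=np.ravel(c['tvec'])
    q=(np.atleast_2d(np.array(px,float))-K[:2,2])/K[0,0];th=np.linalg.norm(q,axis=1,keepdims=True)
    d=np.c_[q/th*np.sin(th),np.cos(th)]
    return -Rm.T@t, d@Rm
def wplane(c,px,z):
    o,d=wray(c,px); return o+d*((z-o[2])/d[:,2])[:,None]
def tri2(rays):
    A=np.zeros((3,3));b=np.zeros(3)
    for o,d in rays:
        d=d[0]/np.linalg.norm(d[0]);M=np.eye(3)-np.outer(d,d);A+=M;b+=M@o
    return np.linalg.solve(A,b)
E
python3 - <<'E'
from h import *
C=[np.load(f'w{i}.npy',allow_pickle=True).item() for i in(1,2)]
I=[cv2.imread(f'pics/w{i}.png',0) for i in(1,2)]
def sub(i,p): return cv2.cornerSubPix(I[i],np.array([p],np.float32),(4,4),(-1,-1),(3,50,.01))[0]
pts={'bA':((270,283),(426,263)),'bB':((328,278),(494,251)),'bC':((342,374),(502,335)),'kA':((128,280),(304,258)),'kB':((197,276),(381,254))}
for k,(a,b) in pts.items():
    a,b=sub(0,a),sub(1,b); print(k,a,b,tri2([wray(C[0],a),wray(C[1],b)]).round(4),wplane(C[1],b,.012 if k[0]=='b' else .027).round(3))
for p in [(430,343),(502,335)]: print(wplane(C[1],sub(1,p),.012).round(3))
for p in [(137,325),(207,322)]: print(sub(0,p),wplane(C[0],sub(0,p),.027).round(3))
print('cork',[wplane(C[0],sub(0,p),.027).round(3) for p in[(128,280),(197,276)]])
E
```

```text
bA [267.2117 284.0263] [424.25644 262.80368] [ 0.5053  0.3516 -0.0513] [[0.481 0.337 0.012]]
bB [328. 278.] [492.08563 249.67705] [0.4865 0.442  0.0014] [[0.48  0.437 0.012]]
bC [342. 374.] [501.9613 332.1077] [0.6002 0.4402 0.0453] [[0.618 0.455 0.012]]
kA [127.61706 283.89722] [304. 258.] [0.4439 0.184  0.0309] [[0.442 0.184 0.027]]
kB [197. 276.] [380.4341 255.4222] [0.4567 0.2798 0.0163] [[0.455 0.279 0.027]]
[[0.608 0.338 0.012]]
[[0.618 0.455 0.012]]
[137. 325.] [[0.509 0.172 0.027]]
[207. 322.] [[0.515 0.28  0.027]]
cork [array([[0.448, 0.181, 0.027]]), array([[0.451, 0.285, 0.027]])]
```

Call:
{"name": "move_arm", "arguments": {
  "series": [0,-1.4,-5.1,-0.1,0,0,0,0,-1.4,-5.1,-0.1,0,0,0,0,-1.4,-5.1,-0.1,0,0,0,0,-1.4,-5.1,-0.1,0,0,0,0,-1.4,-5.1,-0.1,0,0,0]
}}

```text
time: 1.95
tool_pos: [0.394, -0.0398, 0.3361]
tcp_rot: [0.266, 3.13, 0.0]
wrist_force: [1.1, 1.2, -0.7]
width: 0.002
grip_force: 0.0
```

```bash
python3 - <<'E'
from h import *
p,r,s=cur();print(p,r.as_rotvec(),s['width'])
D=down(80.3); Rz=R.from_euler('z',-9.72,degrees=True); M=np.array([.533,-.3041,0])
for x in(-.044,.044): print(x,M+Rz.apply([x,-.016,0]))
plan([(M+Rz.apply([-.044,-.016,.13]),D)])
E
```

```text
[ 0.39400066 -0.03978607  0.33610073] [2.65927223e-01 3.12994383e+00 3.24450430e-04] 0.0018776384463161328
-0.044 [ 0.4869303  -0.31244164  0.        ]
0.044 [ 0.57366703 -0.32729899  0.        ]
leg to [ 0.4869 -0.3124  0.13  ] rows 6
    [-2.29, -4.22, 3.43] [0.0, 0.0, -0.0]
    [-2.29, -4.22, 3.43] [0.0, 0.0, -0.0]
    [-2.29, -4.22, 3.43] [0.0, 0.0, -0.0]
    [-2.29, -4.22, 3.43] [0.0, 0.0, -0.0]
    [-2.29, -4.22, 3.43] [0.0, 0.0, -0.0]
    [-2.29, -4.22, 3.43] [0.0, 0.0, -0.0]
```

Call:
{"name": "move_arm", "arguments": {
  "series": [0,-2.3,-4.2,2,0,0,0,0,-2.3,-4.2,2,0,0,0,0,-2.3,-4.2,2.5,0,0,0,0,-2.3,-4.2,4,0,0,0,0,-2.3,-4.2,4.8,0,0,0]
}}

```text
time: 2.58
tool_pos: [0.4718, -0.263, 0.1861]
tcp_rot: [0.267, 3.129, -0.001]
wrist_force: [1.9, -0.3, 0.5]
width: 0.001
grip_force: 0.0
```

Call:
{"name": "move_arm", "arguments": {
  "series": [0,-2.3,-4.2,4.5,0,0,0,0,0,0,3,0,0,0,0,0,0,2,0,0,0,0,0,0,0,0,0,0]
}}

```text
time: 3.08
tool_pos: [0.4844, -0.3029, 0.0922]
tcp_rot: [-0.265, -3.127, -0.003]
wrist_force: [-0.7, -0.0, 0.5]
width: 0.001
grip_force: 0.0
```

```bash
python3 - <<'E'
from h import *
p,r,s=cur();print(p,r.as_rotvec(),s['wrist_force'])
c=calibration('wrist'); np.save('w3.npy',c,allow_pickle=True); im=save('wrist','w3.png')
D=down(80.3); Rz=R.from_euler('z',-9.72,degrees=True); M=np.array([.533,-.3041,0])
plan([(M+Rz.apply([-.044,-.016,.075]),D)])
E
```

```text
[ 0.48440779 -0.30291709  0.09222628] [-0.26502761 -3.12666385 -0.00347676] [-0.68127007 -0.02163395  0.53865315]
leg to [ 0.4869 -0.3124  0.075 ] rows 1
    [-0.29, -0.85, 1.9] [0.03, -0.06, 0.02]
```

View pics/w3.png

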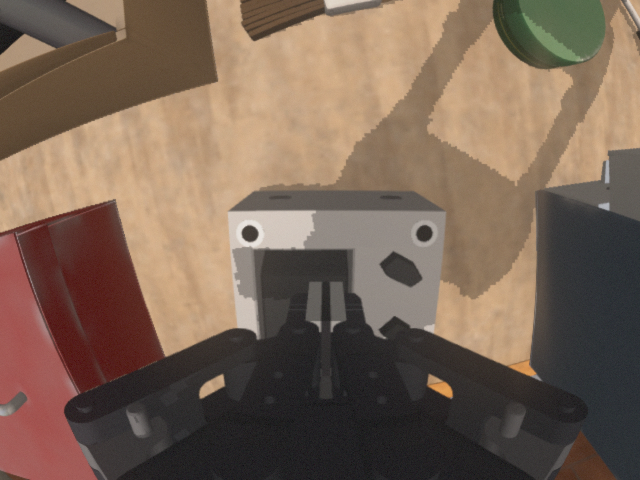

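The wrist view shows the mould with the fingers over its -x end. The cavity spans columns 257–355 and the fingers are about 9 mm towards +y, as computed.

Call:
{"name": "move_arm", "arguments": {
  "series": [0,-0.3,-0.9,0.6,0,0,0,0,0,0,0.8,0,0,0,0,0,0,0,0,0,0]
}}

```text
time: 3.5
tool_pos: [0.4868, -0.3136, 0.08]
tcp_rot: [-0.266, -3.13, -0.001]
wrist_force: [0.3, 0.2, 0.6]
width: 0.002
grip_force: 0.0
```

Call:
{"name": "move_arm", "arguments": {
  "series": [0,0,0,0.2,0,0,0,0,0,0,0.2,0,0,0,0,0,0,0,0,0,0]
}}

```text
time: 3.88
tool_pos: [0.487, -0.3136, 0.0761]
tcp_rot: [-0.266, -3.13, -0.0]
wrist_force: [-0.4, -0.1, -0.6]
width: -0.0
grip_force: 0.0
```

Call:
{"name": "move_arm", "arguments": {
  "series": [0,0,0,0.2,0,0,0,0,0,0,0,0,0,0]
}}

```text
time: 4.12
tool_pos: [0.487, -0.3137, 0.074]
tcp_rot: [-0.266, -3.13, -0.0]
wrist_force: [-0.5, 0.1, -0.3]
width: 0.0
grip_force: 0.0
```

Call:
{"name": "move_arm", "arguments": {
  "series": [0,0,0,0.1,0,0,0,0,0,0,0,0,0,0]
}}

```text
time: 4.38
tool_pos: [0.4871, -0.3137, 0.0732]
tcp_rot: [-0.266, -3.13, -0.0]
wrist_force: [0.0, -0.5, -0.8]
width: 0.002
grip_force: 0.0
```

Call:
{"name": "move_arm", "arguments": {
  "series": [0,0,0,0.1,0,0,0,0,0,0,0,0,0,0]
}}

```text
time: 4.62
tool_pos: [0.4871, -0.3137, 0.0721]
tcp_rot: [-0.266, -3.13, -0.0]
wrist_force: [-0.2, -0.1, -0.2]
width: -0.004
grip_force: 0.0
```

Call:
{"name": "move_arm", "arguments": {
  "series": [0,0,0,0.1,0,0,0,0,0,0,0,0,0,0]
}}

```text
time: 4.88
tool_pos: [0.4871, -0.3138, 0.0712]
tcp_rot: [-0.266, -3.13, -0.0]
wrist_force: [0.4, 0.0, 0.8]
width: 0.001
grip_force: 0.0
```

Call:
{"name": "move_arm", "arguments": {
  "series": [0,0,0,0.1,0,0,0,0,0,0,0,0,0,0]
}}

```text
time: 5.12
tool_pos: [0.4871, -0.3137, 0.0701]
tcp_rot: [-0.266, -3.13, -0.0]
wrist_force: [-0.1, 0.4, 0.1]
width: -0.001
grip_force: 0.0
```

Call:
{"name": "move_arm", "arguments": {
  "series": [0,0,0,0.1,0,0,0,0,0,0,0.1,0,0,0,0,0,0,0,0,0,0]
}}

```text
time: 5.5
tool_pos: [0.487, -0.3137, 0.068]
tcp_rot: [-0.266, -3.13, -0.0]
wrist_force: [0.6, -0.1, 0.3]
width: 0.001
grip_force: 0.0
```

Call:
{"name": "move_arm", "arguments": {
  "series": [0,0,0,0.1,0,0,0,0,0,0,0.1,0,0,0,0,0,0,0,0,0,0]
}}

```text
time: 5.88
tool_pos: [0.4871, -0.3137, 0.0661]
tcp_rot: [-0.266, -3.13, -0.0]
wrist_force: [-0.0, 0.3, -0.1]
width: 0.002
grip_force: 0.0
```

The -x end gives, with under 1 N at 6 mm down. I'll press on until it tips over.

Call:
{"name": "move_arm", "arguments": {
  "series": [0,0,0,0.2,0,0,0,0,0,0,0.2,0,0,0,0,0,0,0.2,0,0,0,0,0,0,0,0,0,0]
}}

```text
time: 6.38
tool_pos: [0.4872, -0.3138, 0.0607]
tcp_rot: [-0.266, -3.13, -0.0]
wrist_force: [-0.9, 1.9, 4.1]
width: 0.001
grip_force: 2.0
```

Call:
{"name": "move_arm", "arguments": {
  "series": [0,0,0,0.2,0,0,0,0,0,0,0.2,0,0,0,0,0,0,0,0,0,0,0,0,0,0,0,0,0]
}}

```text
time: 6.88
tool_pos: [0.4876, -0.3141, 0.0602]
tcp_rot: [0.266, 3.13, -0.001]
wrist_force: [-8.9, 5.5, 24.6]
width: -0.006
grip_force: 12.9
```

```bash
python3 - <<'E'
from h import *
p,r,s=cur();print(p,s['wrist_force'])
im=save('scene','sc2.png'); b=im[335:420,330:450,::-1]
cv2.imwrite('pics/crop2.png',cv2.resize(b,None,fx=5,fy=5,interpolation=cv2.INTER_CUBIC))
E
```

```text
[ 0.48762091 -0.31412489  0.06015403] [-8.8663399   5.46532815 24.58625262]
```

View pics/crop2.png

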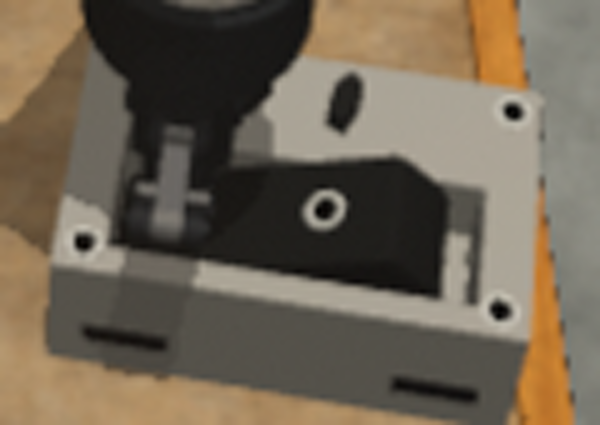

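The scene shows the casting tilted with its +x end well above the face, and the 25 N says it has bottomed out. Withdrawing the fingers and checking that it stays.

Call:
{"name": "move_arm", "arguments": {
  "series": [0,0,0,-0.4,0,0,0,0,0,0,-1,0,0,0,0,0,0,-3,0,0,0,4.8,-3,0,-4,0,0,0,4.8,-3,0,-2,0,0,0]
}}

```text
time: 7.55
tool_pos: [0.5479, -0.3248, 0.163]
tcp_rot: [0.266, 3.127, -0.003]
wrist_force: [0.6, -0.5, -0.0]
width: 0.417
grip_force: 0.0
```

```bash
python3 - <<'E'
from h import *
p,r,s=cur();print(p,s['wrist_force'],s['width'])
b=save('scene','sc3.png')[335:420,330:450,::-1];a=save('top','top3.png')[155:250,430:510,::-1]
m1=cv2.resize(a,None,fx=4.8,fy=4.8,interpolation=cv2.INTER_CUBIC)
m2=cv2.resize(b,None,fx=4,fy=4,interpolation=cv2.INTER_CUBIC)[:,:416]
out=np.zeros((456,800,3),np.uint8);out[:m1.shape[0],:m1.shape[1]]=m1; out[:m2.shape[0],384:]=m2
cv2.imwrite('pics/crop3.png',out)
E
```

```text
[ 0.54790156 -0.32481102  0.1630325 ] [ 0.62321775 -0.4670337  -0.04301831] 0.4166401317949137
```

View pics/crop3.png

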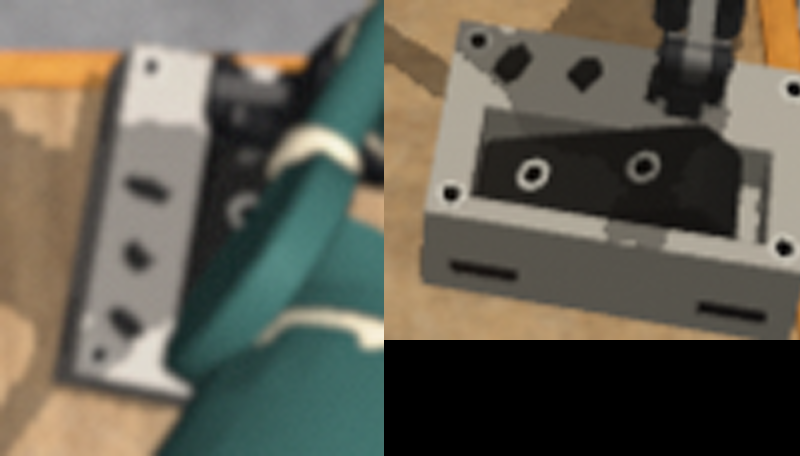

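The casting stays up by itself: inserts at crop (533,174) and (643,166), chips undisturbed. I'll work out its tilt from the inserts on the cavity's middle plane.

```bash
python3 - <<'E'
from h import *
S=calibration('scene')
g=lambda p:np.array([(p[0]-384+.5)/4-.5+330,(p[1]+.5)/4-.5+335])
Rz=R.from_euler('z',-9.72,degrees=True); M=np.array([.533,-.3041,0.])
q=[]
for p in[(533,174),(643,166),(735,160),(705,127),(737,235)]:
    o,d=ray(S,g(p)); o=Rz.inv().apply(o-M); d=Rz.inv().apply(d[0])
    yy={705:.005,737:-.037}.get(p[0],-.016); q.append(o+d*((yy-o[1])/d[1])); print(p,q[-1].round(4))
v=q[1]-q[0];print('tilt',np.degrees(np.arctan2(v[2],v[0])),np.linalg.norm(v))
th=np.arctan2(v[2],v[0]); u=np.array([np.cos(th),0,np.sin(th)]); n=np.array([-np.sin(th),0,np.cos(th)])
mid=(q[0]+q[1])/2; print('top mid',mid,'z end top',mid+u*.0505,'origin',mid-n*.032)
E
```

```text
(533, 174) [-0.038  -0.016   0.0496]
(643, 166) [ 0.0093 -0.016   0.0709]
(735, 160) [ 0.0474 -0.016   0.0875]
(705, 127) [0.034  0.005  0.0763]
(737, 235) [ 0.0526 -0.037   0.0624]
tilt 24.260184929557628 0.05186460350142225
top mid [-0.01437717 -0.016       0.06021238] z end top [ 0.03166312 -0.016       0.08096187] origin [-0.00122898 -0.016       0.03103833]
```

```bash
python3 - <<'E'
from h import *
p,r,s=cur();print(p,r.as_rotvec(),s['width'])
Rz=R.from_euler('z',-9.72,degrees=True); M=np.array([.533,-.3041,0.])
t=M+Rz.apply([.037,-.016,.0])
plan([(t+[0,0,.10],down(80.3)),(t+[0,0,.0735],down(80.3))])
E
```

```text
[ 0.55081838 -0.32567624  0.16422082] [ 0.2639284   3.12259929 -0.00578401] 0.5612503868913923
leg to [ 0.5668 -0.3261  0.1   ] rows 2
    [-0.76, 0.12, 3.22] [-0.09, 0.23, 0.02]
    [-0.78, 0.12, 3.21] [-0.09, 0.23, 0.02]
leg to [ 0.5668 -0.3261  0.0735] rows 1
    [0.0, 0.0, 2.65] [0.0, 0.0, 0.0]
```

Call:
{"name": "move_arm", "arguments": {
  "series": [4.8,-0.8,0.1,3,0,0,0,4.8,-0.8,0.1,3,0,0,0,4.8,0,0,0.4,0,0,0,4.8,0,0,0,0,0,0]
}}

```text
time: 8.15
tool_pos: [0.5613, -0.3243, 0.0955]
tcp_rot: [-0.266, -3.128, -0.001]
wrist_force: [1.0, -0.9, -0.1]
width: 0.563
grip_force: 0.0
```

```bash
python3 - <<'E'
from h import *
p,r,s=cur();print(p,r.as_rotvec(),s['width'])
Rz=R.from_euler('z',-9.72,degrees=True); M=np.array([.533,-.3041,0.])
t=M+Rz.apply([.037,-.016,.0])
plan([(t+[0,0,.0735],down(80.3))])
save('wrist','w4.png')
E
```

```text
[ 0.56132302 -0.32430633  0.09552714] [-2.65937199e-01 -3.12833135e+00 -1.31777181e-03] 0.5629319340695117
leg to [ 0.5668 -0.3261  0.0735] rows 1
    [-0.57, -0.09, 2.2] [0.04, -0.12, -0.02]
```

View pics/w4.png

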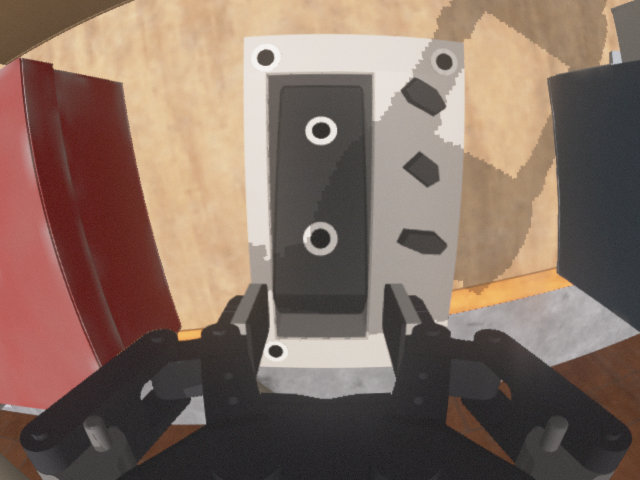

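The wrist view shows the fingers straddling the raised end, centred to about 1 mm, clear of the nearest chip at (422,241). Going down and closing.

Call:
{"name": "move_arm", "arguments": {
  "series": [4.8,-0.5,-0.1,1.2,0,0,0,4.8,0,0,0.9,0,0,0,4.8,0,0,0,0,0,0]
}}

```text
time: 8.57
tool_pos: [0.5663, -0.326, 0.074]
tcp_rot: [-0.266, -3.128, -0.002]
wrist_force: [-0.3, 0.3, -0.2]
width: 0.563
grip_force: 0.0
```

Call:
{"name": "move_arm", "arguments": {
  "series": [4.5,0,0,0.1,0,0,0,3.8,0,0,0,0,0,0,3.5,0,0,0,0,0,0,3,0,0,0,0,0,0],
  "grip_force": 80
}}

```text
time: 9.07
tool_pos: [0.5671, -0.3265, 0.0744]
tcp_rot: [0.266, 3.13, -0.0]
wrist_force: [-0.6, 0.6, 0.5]
width: 0.461
grip_force: 81.1
```

Call:
{"name": "move_arm", "arguments": {
  "series": [2,0,0,-0.5,0,0,0,2,0,0,-1,0,0,0,2,0,0,-1.5,0,0,0,2,0,0,-2,0,0,0,2,0,0,-2,0,0,0]
}}

```text
time: 9.7
tool_pos: [0.5676, -0.3267, 0.1464]
tcp_rot: [0.266, 3.129, -0.001]
wrist_force: [-0.8, -0.2, -0.7]
width: 0.458
grip_force: 81.0
```

```bash
python3 - <<'E'
from h import *
p,r,s=cur();print(p,s['wrist_force'],s['torque'],s['width'],s['grip_force'])
a=save('scene','sc4.png')[280:430,270:470,::-1]
cv2.imwrite('pics/crop4.png',cv2.resize(a,None,fx=4,fy=4,interpolation=cv2.INTER_CUBIC))
E
```

```text
[ 0.56758907 -0.32670703  0.1464375 ] [-0.83335892 -0.16668903 -0.70993634] [-0.02972302 -0.05628271 -0.0018338 ] 0.4582399755756266 80.95954566495493
```

View pics/crop4.png

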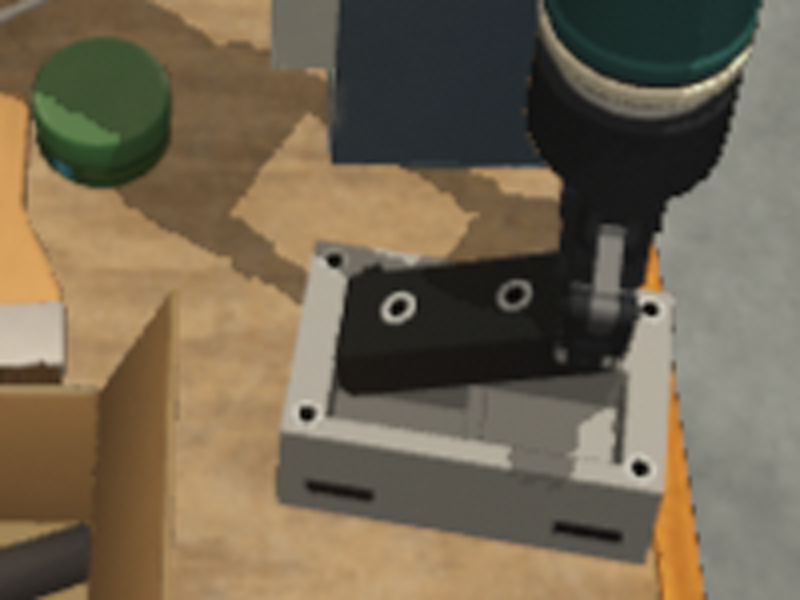

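The scene shows the casting held by its +x end, out of the cavity and clear of the mould, with inserts at crop (398,306) and (515,294).

```bash
python3 - <<'E'
from h import *
S=calibration('scene')
g=lambda p:np.array([(p[0]+.5)/4-.5+270,(p[1]+.5)/4-.5+280])
Rz=R.from_euler('z',-9.72,degrees=True); M=np.array([.533,-.3041,0.])
q=[]
for p in[(398,306),(515,294)]:
    o,d=ray(S,g(p)); o=Rz.inv().apply(o-M); d=Rz.inv().apply(d[0]); q.append(o+d*((-.016-o[1])/d[1]))
v=q[1]-q[0];th=np.arctan2(v[2],v[0]);print(np.degrees(th),np.linalg.norm(v))
n=np.array([-np.sin(th),0,np.cos(th)]);O=M+Rz.apply((q[0]+q[1])/2-n*.032)+[0,0,.001]
p,r,s=cur()
RC=Rz*R.from_euler('y',-th)
pr=r.inv().apply(O-p); rr=r.inv()*RC
print('origin',O,'in tool',pr)
B=np.array([.551,.387,0])
Q=rr.inv()  # casting level yaw0
Qt=R.identity()*Q; P=B+[0,0,.012]-Qt.apply(pr)
print('place tcp',P,Qt.as_rotvec())
np.savez('place.npz',P=P,Q=Qt.as_quat())
up=np.array([.55,-.24,.36])
h=P+[0,0,.06]
plan([(up,r),((.57,.08,.38),Qt),((h[0],h[1],.25),Qt),(h,Qt)])
E
```

```text
25.43430931135997 0.052670688351224126
origin [ 0.52992827 -0.31980687  0.10445811] in tool [0.04034504 0.00130673 0.04526715]
place tcp [0.60673495 0.38581482 0.03589047] [ 1.02496701e-03 -2.70368494e+00  3.32789027e-03]
leg to [ 0.55 -0.24  0.36] rows 4
    [0.81, 2.07, -5.26] [0.0, 0.0, 0.0]
    [0.81, 2.07, -5.26] [0.0, 0.0, 0.0]
    [0.81, 2.07, -5.26] [0.0, 0.0, 0.0]
    [0.81, 2.07, -5.26] [0.0, 0.0, 0.0]
leg to [0.57 0.08 0.38] rows 6
    [0.57, 5.31, -0.35] [0.35, 4.22, -1.61]
    [0.45, 5.32, -0.35] [0.35, 4.22, -1.61]
    [0.32, 5.33, -0.35] [0.35, 4.22, -1.61]
    [0.2, 5.34, -0.36] [0.35, 4.22, -1.61]
    [0.08, 5.34, -0.39] [0.35, 4.22, -1.61]
    [-0.04, 5.34, -0.42] [0.35, 4.22, -1.61]
leg to [0.6067 0.3858 0.25  ] rows 6
    [-1.47, 5.1, 1.69] [0.0, 0.0, 0.0]
    [-1.47, 5.1, 1.69] [0.0, 0.0, 0.0]
    [-1.47, 5.1, 1.69] [0.0, 0.0, 0.0]
    [-1.47, 5.1, 1.69] [0.0, 0.0, 0.0]
    [-1.47, 5.1, 1.69] [0.0, 0.0, 0.0]
    [-1.47, 5.1, 1.69] [0.0, 0.0, 0.0]
leg to [0.6067 0.3858 0.0959] rows 3
    [-2.18, 0.01, 4.65] [0.0, 0.0, 0.0]
    [-2.18, 0.01, 4.65] [0.0, 0.0, 0.0]
    [-2.18, 0.01, 4.65] [0.0, 0.0, 0.0]
```

Call:
{"name": "move_arm", "arguments": {
  "series": [2,0.4,1,-4,0,0,0,2,0.7,1.7,-5,0,0,0,2,0.7,1.7,-5,0,0,0,2,0.7,1.7,-5,0,0,0,2,0.7,2.2,-2.4,0,0,0]
}}

```text
time: 10.38
tool_pos: [0.5504, -0.2394, 0.3635]
tcp_rot: [0.266, 3.124, -0.004]
wrist_force: [0.3, 0.9, -2.9]
width: 0.459
grip_force: 81.4
```

Call:
{"name": "move_arm", "arguments": {
  "series": [2,0.5,4.5,-0.3,0,3,-1,2,0.5,5,-0.3,0,4.5,-1.7,2,0.3,5,-0.3,0,4.5,-1.7,2,0.2,5,-0.4,0,4.5,-1.7,2,0.1,5,-0.4,0,4.5,-1.7]
}}

```text
time: 11.0
tool_pos: [0.5658, 0.0072, 0.3789]
tcp_rot: [-0.043, -2.776, -0.044]
wrist_force: [1.1, -0.2, -1.2]
width: 0.466
grip_force: 81.3
```

```bash
python3 - <<'E'
from h import *
p,r,s=cur();print(p,s['wrist_force'],s['width'],s['grip_force'])
f=np.load('place.npz');P=f['P'];Q=R.from_quat(f['Q'])
plan([((P[0],P[1],.25),Q),(P+[0,0,.05],Q)])
E
```

```text
[0.56576175 0.00724291 0.37887358] [ 1.12939146 -0.19280666 -1.19843243] 0.4656623562884882 81.31955270189792
leg to [0.6067 0.3858 0.25  ] rows 7
    [-1.07, 5.38, 1.7] [0.32, 0.6, -0.19]
    [-1.11, 5.38, 1.66] [0.32, 0.6, -0.19]
    [-1.14, 5.39, 1.62] [0.32, 0.6, -0.19]
    [-1.18, 5.39, 1.58] [0.32, 0.6, -0.19]
    [-1.21, 5.4, 1.54] [0.32, 0.6, -0.19]
    [-1.25, 5.4, 1.49] [0.32, 0.6, -0.19]
    [-1.28, 5.41, 1.45] [0.32, 0.6, -0.19]
leg to [0.6067 0.3858 0.0859] rows 3
    [-2.32, 0.01, 4.95] [0.0, 0.0, 0.0]
    [-2.32, 0.01, 4.95] [0.0, 0.0, 0.0]
    [-2.32, 0.01, 4.95] [0.0, 0.0, 0.0]
```

Call:
{"name": "move_arm", "arguments": {
  "series": [2,-0.7,5.4,1,0.3,0.6,-0.2,2,-0.9,5.4,1.2,0.3,0.6,-0.2,2,-1.2,5.4,1.8,0.3,0.6,-0.2,2,-1.3,5.4,1.8,0.3,0.6,-0.2,2,-1.3,5.4,1.8,0.3,0.6,-0.2]
}}

```text
time: 11.62
tool_pos: [0.5942, 0.2783, 0.2919]
tcp_rot: [-0.012, -2.726, -0.013]
wrist_force: [-0.1, 0.8, -1.6]
width: 0.458
grip_force: 81.4
```

Call:
{"name": "move_arm", "arguments": {
  "series": [2,-1.3,5.4,1.8,0.3,0.6,-0.2,2,-1.3,5,1.8,0.3,0.6,-0.2,2,-2,0,4.3,0,0,0,2,-2,0,4.3,0,0,0,2,0,0,0,0,0,0]
}}

```text
time: 12.25
tool_pos: [0.6004, 0.3795, 0.1488]
tcp_rot: [-0.0, -2.695, 0.006]
wrist_force: [-0.4, -0.3, -1.3]
width: 0.459
grip_force: 81.4
```

```bash
python3 - <<'E'
from h import *
p,r,s=cur();print(p,s['wrist_force'],s['width'],s['grip_force'])
f=np.load('place.npz');P=f['P'];Q=R.from_quat(f['Q'])
c=calibration('wrist');np.save('w5.npy',c,allow_pickle=True);a=save('wrist','w5.png');b=save('top','top5.png')
m2=cv2.resize(b[130:250,120:240,::-1],None,fx=3.3,fy=3.3,interpolation=cv2.INTER_CUBIC)
m1=cv2.resize(a[:,:,::-1],(400,300));out=np.zeros((400,800,3),np.uint8);out[:300,:400]=m1;out[:396,400:796]=m2
cv2.imwrite('pics/crop5.png',out)
plan([(P+[0,0,.02],Q),(P+[0,0,.004],Q)])
E
```

```text
[0.60043539 0.3795289  0.14876055] [-0.35695219 -0.32609702 -1.32523437] 0.45907289368780657 81.43428101437166
leg to [0.6067 0.3858 0.0559] rows 2
    [-2.25, 0.24, 4.42] [0.09, -0.01, 0.01]
    [-2.25, 0.25, 4.42] [0.09, -0.01, 0.01]
leg to [0.6067 0.3858 0.0399] rows 1
    [-0.68, 0.0, 1.45] [0.0, 0.0, 0.0]
```

View pics/crop5.png

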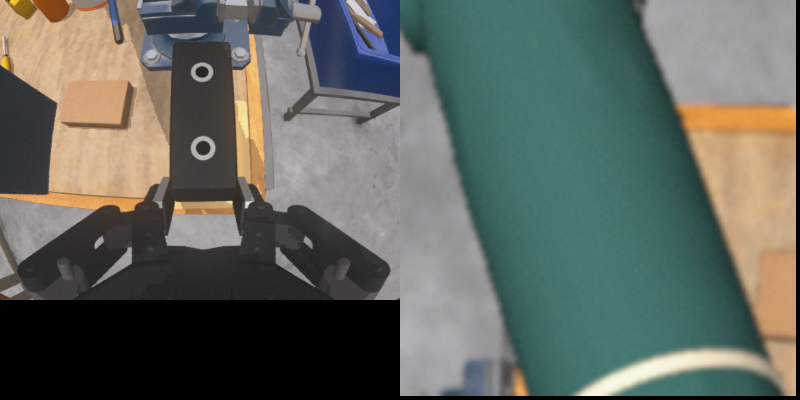

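The wrist view shows the casting gripped squarely, inserts at about (323,115) and (325,237) full-scale, above the board. I've now used up the picture allowance (in fact one over), so from here on I check by numbers only. First: has it slipped in the hand?

```bash
cat >> h.py <<'E'
def wproj(c,P):
    K=np.array(c['camera_matrix']);X=R.from_rotvec(np.ravel(c['rvec'])).apply(np.atleast_2d(P))+np.ravel(c['tvec'])
    h=np.linalg.norm(X[:,:2],axis=1,keepdims=True);return K[:2,2]+K[0,0]*np.arctan2(h,X[:,2:])*X[:,:2]/h
E
python3 - <<'E'
from h import *
c=np.load('w5.npy',allow_pickle=True).item(); p,r,s=cur(); print(p)
f=np.load('place.npz');P=f['P'];Q=R.from_quat(f['Q'])
B=np.array([.551,.387,.012]); pr=Q.inv().apply(B-P); rr=Q.inv()
def px(a,dx=0,dz=0):
    RR=r*rr*R.from_euler('y',a,degrees=True);O=p+r.apply(pr)+np.array([dx,0,dz])
    return wproj(c,[O+RR.apply([x,0,.032]) for x in(.0262,-.0262)]).round(1).tolist()
print('pred',px(0),'+3deg',px(3),'x+2mm',px(0,.002),'z+2',px(0,0,.002))
g=cv2.imread('pics/w5.png',0)
m=((g>110)).astype(np.uint8); 
n,l,st,ce=cv2.connectedComponentsWithStats(m[85:270,290:360]); print([(st[i][4],(ce[i]+[290,85]).round(1).tolist()) for i in range(1,n) if 40<st[i][4]<1500])
E
```

```text
[0.60347009 0.38087227 0.15502227]
pred [[329.6, 240.9], [329.5, 116.3]] +3deg [[329.5, 245.8], [329.5, 118.4]] x+2mm [[329.6, 246.2], [329.5, 120.5]] z+2 [[329.6, 240.0], [329.5, 114.0]]
[(np.int32(579), [322.8, 115.3]), (np.int32(807), [324.4, 236.8])]
```

No slip within a couple of degrees. Lowering.

Call:
{"name": "move_arm", "arguments": {
  "series": [2,-1.5,0.2,3,0,0,0,2,-2,0.3,3.8,0,0,0,2,-1,0,2,0,0,0,2,0,0,0,0,0,0]
}}

```text
time: 12.85
tool_pos: [0.6063, 0.3854, 0.055]
tcp_rot: [0.0, -2.702, -0.0]
wrist_force: [-0.5, -1.1, -2.3]
width: 0.463
grip_force: 81.4
```

```bash
python3 - <<'E'
from h import *
p,r,s=cur();print(p,s['wrist_force'],s['torque'])
f=np.load('place.npz');P=f['P'];Q=R.from_quat(f['Q'])
plan([(P+[0,0,.004],Q)]); print((r*Q.inv()).as_rotvec(degrees=True))
E
```

```text
[0.60634934 0.38544729 0.05500248] [-0.46254405 -1.05467415 -2.26512224] [ 7.33073867e-03 -4.47143486e-01  2.99173023e-04]
leg to [0.6067 0.3858 0.0399] rows 1
    [-0.68, 0.04, 1.35] [0.15, -0.11, -0.01]
[ 0.12930819  0.10964722 -0.06702763]
```

Down in small steps until contact.

Call:
{"name": "move_arm", "arguments": {
  "series": [2,-0.3,0,0.6,0,0,0,2,-0.2,0,0.4,0,0,0,2,0,0,0,0,0,0]
}}

```text
time: 13.22
tool_pos: [0.6071, 0.386, 0.0446]
tcp_rot: [0.001, -2.704, -0.001]
wrist_force: [-0.3, -1.2, -2.1]
width: 0.462
grip_force: 81.5
```

Call:
{"name": "move_arm", "arguments": {
  "series": [2,-0.1,0,0.2,0,0,0,2,0,0,0,0,0,0]
}}

```text
time: 13.48
tool_pos: [0.6069, 0.3859, 0.0418]
tcp_rot: [0.001, -2.703, -0.001]
wrist_force: [-0.0, 0.2, -1.8]
width: 0.46
grip_force: 81.5
```

Call:
{"name": "move_arm", "arguments": {
  "series": [2,-0.1,0,0.2,0,0,0,2,0,0,0,0,0,0]
}}

```text
time: 13.72
tool_pos: [0.6068, 0.3858, 0.0392]
tcp_rot: [0.001, -2.703, -0.001]
wrist_force: [0.7, -1.0, -3.0]
width: 0.458
grip_force: 81.5
```

Call:
{"name": "move_arm", "arguments": {
  "series": [2,-0.1,0,0.1,0,0,0,2,0,0,0,0,0,0]
}}

```text
time: 13.98
tool_pos: [0.6075, 0.3859, 0.0381]
tcp_rot: [0.001, -2.703, -0.001]
wrist_force: [-0.8, 0.2, -1.9]
width: 0.464
grip_force: 81.5
```

Call:
{"name": "move_arm", "arguments": {
  "series": [2,-0.1,0,0.1,0,0,0,2,0,0,0,0,0,0]
}}

```text
time: 14.22
tool_pos: [0.608, 0.3858, 0.0367]
tcp_rot: [0.001, -2.703, -0.001]
wrist_force: [0.3, -0.1, -1.8]
width: 0.461
grip_force: 81.5
```

Call:
{"name": "move_arm", "arguments": {
  "series": [2,0,0,0.1,0,0,0,2,0,0,0,0,0,0]
}}

```text
time: 14.48
tool_pos: [0.6075, 0.3859, 0.0359]
tcp_rot: [0.001, -2.703, -0.001]
wrist_force: [-0.2, 0.4, -1.6]
width: 0.459
grip_force: 81.5
```

Call:
{"name": "move_arm", "arguments": {
  "series": [2,-0.05,0,0.1,0,0,0,2,0,0,0,0,0,0]
}}

```text
time: 14.72
tool_pos: [0.6075, 0.3859, 0.0347]
tcp_rot: [0.001, -2.703, -0.001]
wrist_force: [-0.5, 0.1, -2.2]
width: 0.459
grip_force: 81.5
```

Call:
{"name": "move_arm", "arguments": {
  "series": [2,-0.05,0,0.1,0,0,0,2,0,0,0,0,0,0]
}}

```text
time: 14.98
tool_pos: [0.6077, 0.3859, 0.034]
tcp_rot: [0.001, -2.703, -0.001]
wrist_force: [-0.1, -0.8, -0.5]
width: 0.461
grip_force: 81.6
```

Call:
{"name": "move_arm", "arguments": {
  "series": [2,-0.05,0,0.1,0,0,0,2,0,0,0,0,0,0]
}}

```text
time: 15.22
tool_pos: [0.6077, 0.386, 0.034]
tcp_rot: [0.001, -2.703, -0.001]
wrist_force: [-3.0, -1.4, 5.4]
width: 0.459
grip_force: 82.1
```

Call:
{"name": "move_arm", "arguments": {
  "series": [4.4,0,0,0,0,0,0,4.8,0,0,0,0,0,0,5.4,0,0,0,0,0,0,5.4,0,0,0,0,0,0],
  "grip_force": 20
}}

```text
time: 15.72
tool_pos: [0.6076, 0.3859, 0.0324]
tcp_rot: [0.001, -2.703, -0.001]
wrist_force: [0.5, -0.3, -0.3]
width: 0.629
grip_force: 0.0
```

```bash
python3 - <<'E'
from h import *
p,r,s=cur();print(p,s['wrist_force'],s['torque'],s['width'],s['grip_force'])
plan([(p+r.apply([0,0,-.08]),r),((.50,.33,.16),down(90)),((.483,.226,.13),down(0))])
E
```

```text
[0.60755672 0.38588016 0.03236193] [ 0.54445753 -0.28548067 -0.2942104 ] [ 0.00232862 -0.20515234  0.01330377] 0.6293508999382893 0.0
leg to [0.6415 0.3858 0.1048] rows 2
    [0.0, 0.0, -4.0] [0.0, 0.0, 0.0]
    [0.0, 0.0, -4.0] [0.0, 0.0, 0.0]
leg to [0.5  0.33 0.16] rows 3
    [5.05, -1.86, 0.34] [0.01, -8.38, 0.01]
    [5.05, -1.86, -0.4] [0.01, -8.38, 0.01]
    [4.94, -1.86, -1.13] [0.01, -8.38, 0.01]
leg to [0.483 0.226 0.13 ] rows 9
    [0.19, -1.16, 0.33] [0.0, 0.0, 10.0]
    [-0.01, -1.17, 0.33] [0.0, 0.0, 10.0]
    [-0.22, -1.15, 0.33] [0.0, 0.0, 10.0]
    [-0.41, -1.1, 0.33] [0.0, 0.0, 10.0]
    [-0.6, -1.01, 0.33] [0.0, 0.0, 10.0]
    [-0.76, -0.89, 0.33] [0.0, 0.0, 10.0]
    [-0.91, -0.74, 0.33] [0.0, 0.0, 10.0]
    [-1.02, -0.57, 0.33] [0.0, 0.0, 10.0]
    [-1.11, -0.39, 0.33] [0.0, 0.0, 10.0]
```

Call:
{"name": "move_arm", "arguments": {
  "series": [5.4,0,0,-2,0,0,0,5.4,0,0,-5,0,0,0,5.4,0,0,-5,0,0,0,8.5,2.5,-1.9,-2,0,-8.4,0,8.5,5,-1.9,-1.5,0,-8.4,0]
}}

```text
time: 16.35
tool_pos: [0.6048, 0.3478, 0.2004]
tcp_rot: [-0.002, -3.004, -0.004]
wrist_force: [-0.5, 0.5, 1.4]
width: 0.992
grip_force: 0.0
```

Call:
{"name": "move_arm", "arguments": {
  "series": [8.5,5,-1.9,-0.5,0,-8.4,0,8.5,2,-1.5,0,0,0,10,8.5,0,-1.2,0,0,0,10,8.5,-0.2,-1.2,0,0,0,10,8.5,-0.4,-1.1,0,0,0,10]
}}

```text
time: 16.98
tool_pos: [0.5264, 0.2783, 0.2131]
tcp_rot: [1.082, 2.946, 0.005]
wrist_force: [0.5, -0.5, -0.7]
width: 0.999
grip_force: 0.0
```

```bash
python3 - <<'E'
from h import *
c=calibration('wrist'); p,r,s=cur(); a=save('wrist','w6.png'); np.save('w6.npy',c,allow_pickle=True);print(p,r.as_rotvec(),s['width'])
t=save('top','top6.png'); T=calibration('top')
def blobs(im,name,lo,hi,amin,f,z,pred):
    h=cv2.cvtColor(im,cv2.COLOR_RGB2HSV); m=cv2.inRange(h,lo,hi); m=cv2.morphologyEx(m,cv2.MORPH_OPEN,np.ones((3,3)))
    n,l,st,ce=cv2.connectedComponentsWithStats(m)
    for i in range(1,n):
        if st[i][4]>amin:
            X=f(ce[i],z)[0]
            if pred(X):
                ys,xs=np.nonzero(l==i); pts=f(np.c_[xs,ys],z)[:,:2].astype(np.float32); q=cv2.minAreaRect(pts)
                print(name,st[i].tolist(),ce[i].round(1),X.round(3),'rect',np.round(q[0],4),np.round(q[1],4),round(q[2],1))
wf=lambda px,z:wplane(c,px,z); tf=lambda px,z:plane(T,px,z)
near=lambda X: .4<X[0]<.72 and .15<X[1]<.5
for nm,im,f in(('w',a,wf),('t',t,tf)):
    blobs(im,nm+' dark',(0,0,0),(180,255,70),60,f,.044,near)
    blobs(im,nm+' cork',(5,70,70),(14,180,200),60,f,.027,near)
    blobs(im,nm+' bright',(0,0,120),(180,40,255),15,f,.044,near)
print(t[220,249],t[192,185])
E
```

```text
[0.52635395 0.27825636 0.21307313] [1.08179983 2.94622258 0.00499019] 0.9986836635629363
w dark [377, 97, 80, 125, 3201] [416.4 143.9] [0.527 0.378 0.044] rect [0.5474 0.3843] [0.1095 0.0439] 1.0
w cork [190, 151, 127, 119, 6579] [251.4 211.9] [0.482 0.23  0.027] rect [0.4825 0.2286] [0.1048 0.0653] 86.1
w bright [360, 0, 26, 22, 378] [374.4  11.1] [0.418 0.424 0.044] rect [0.4168 0.4234] [0.0214 0.0195] 52.8
w bright [278, 0, 362, 401, 60742] [504. 181.] [0.603 0.424 0.044] rect [0.6214 0.4324] [0.3169 0.538 ] 32.1
w bright [281, 26, 44, 36, 399] [303.5  45.3] [0.405 0.359 0.044] rect [0.4056 0.3601] [0.0085 0.0459] 0.1
w bright [337, 28, 8, 22, 80] [340.8  38.9] [0.42  0.386 0.044] rect [0.4201 0.3864] [0.0035 0.0192] 38.6
w bright [248, 83, 35, 30, 762] [263.4  98. ] [0.417 0.306 0.044] rect [0.4178 0.3073] [0.0291 0.0236] 41.8
w bright [275, 84, 10, 8, 52] [279.3  87. ] [0.419 0.322 0.044] rect [0.4196 0.3219] [0.0076 0.0055] 57.5
w bright [416, 130, 17, 18, 154] [424.1 138.6] [0.528 0.386 0.044] rect [0.5275 0.3862] [0.0139 0.0144] 51.3
w bright [452, 178, 17, 18, 172] [460.2 18
[... 449 characters left out ...]
4] rect [0.4479 0.1372] [1.143  1.4028] 1.8
t bright [193, 134, 4, 6, 20] [194.5 136.5] [0.681 0.361 0.044] rect [0.6805 0.3607] [0.0124 0.0073] 2.0
t bright [197, 158, 8, 8, 53] [200.1 161.2] [0.62  0.345 0.044] rect [0.6198 0.3439] [0.0172 0.017 ] 2.0
t bright [136, 185, 8, 9, 59] [139.2 188.7] [0.551 0.49  0.044] rect [0.5501 0.4896] [0.0197 0.017 ] 2.3
t bright [152, 191, 4, 14, 46] [153.8 197.5] [0.53  0.454 0.044] rect [0.5301 0.4547] [0.0316 0.0073] 2.3
t bright [212, 201, 10, 8, 64] [216.2 204.5] [0.516 0.302 0.044] rect [0.5161 0.3017] [0.0169 0.0218] 1.1
t bright [149, 229, 9, 8, 59] [152.8 232.8] [0.445 0.453 0.044] rect [0.4455 0.4526] [0.0169 0.0194] 2.2
[199 153 109] [46 62 57]
```

The casting lies flat and released: inserts at (0.5275,0.386) and (0.580,0.387) at z 0.044, spacing 52.6 mm, as it should be. The cork is at about (0.482,0.227), long axis near y.

```bash
python3 - <<'E'
from h import *
plan([((.482,.226,.10),down(-3))])
E
```

```text
leg to [0.482 0.226 0.1  ] rows 5
    [0.02, -1.37, 2.25] [0.04, 0.0, 10.59]
    [-0.24, -1.35, 2.25] [0.04, 0.0, 10.59]
    [-0.48, -1.28, 2.25] [0.04, 0.0, 10.59]
    [-0.71, -1.17, 2.25] [0.04, 0.0, 10.59]
    [-0.91, -1.02, 2.25] [0.04, 0.0, 10.59]
```

Call:
{"name": "move_arm", "arguments": {
  "series": [8.5,0,-1.4,1.5,0,0,10.5,8.5,-0.2,-1.3,2,0,0,10.5,8.5,-0.5,-1.3,2.5,0,0,10.5,8.5,-0.7,-1.2,2.5,0,0,10.5,8.5,-0.9,-1,2.5,0,0,10.5]
}}

```text
time: 17.7
tool_pos: [0.4822, 0.2269, 0.1011]
tcp_rot: [2.271, 2.169, 0.006]
wrist_force: [-0.1, 1.0, -1.0]
width: 0.998
grip_force: 0.0
```

Call:
{"name": "move_arm", "arguments": {
  "series": [8.5,0,0,0,0,0,0,8.5,0,0,0,0,0,0]
}}

```text
time: 17.95
tool_pos: [0.483, 0.2275, 0.1023]
tcp_rot: [2.263, 2.177, 0.007]
wrist_force: [0.8, 0.2, 0.6]
width: 0.993
grip_force: 0.0
```

```bash
python3 - <<'E'
from h import *
c=calibration('wrist'); p,r,s=cur(); a=save('wrist','w7.png'); print(p,s['width'])
h=cv2.cvtColor(a,cv2.COLOR_RGB2HSV); m=cv2.inRange(h,(5,70,70),(14,180,200)); n,l,st,ce=cv2.connectedComponentsWithStats(m)
i=1+np.argmax(st[1:,4]); ys,xs=np.nonzero(l==i); X=wplane(c,np.c_[xs,ys],.027)[:,:2].astype(np.float32); q=cv2.minAreaRect(X); print(st[i],q)
ap=cv2.approxPolyDP(cv2.findContours((l==i).astype(np.uint8),0,2)[0][0],6,True).reshape(-1,2); print(np.c_[ap,wplane(c,ap,.027)[:,:2].round(3)].tolist())
plan([((.482,.226,.016),down(-3))])
E
```

```text
[0.48301613 0.22745388 0.10227703] 0.9933803487725847
[  220    90   202   253 18260] ((0.4736078977584839, 0.24352674186229706), (0.10682043433189392, 0.15902167558670044), 20.34426498413086)
[[322.0, 90.0, 0.485, 0.323], [329.0, 109.0, 0.488, 0.312], [314.0, 102.0, 0.48, 0.316], [319.0, 114.0, 0.482, 0.309], [309.0, 109.0, 0.477, 0.313], [307.0, 128.0, 0.475, 0.302], [300.0, 121.0, 0.472, 0.306], [270.0, 135.0, 0.454, 0.299], [263.0, 122.0, 0.451, 0.307], [278.0, 129.0, 0.459, 0.302], [282.0, 120.0, 0.462, 0.307], [293.0, 123.0, 0.468, 0.305], [283.0, 119.0, 0.462, 0.308], [287.0, 114.0, 0.465, 0.31], [298.0, 119.0, 0.471, 0.307], [292.0, 111.0, 0.467, 0.312], [277.0, 112.0, 0.459, 0.312], [277.0, 122.0, 0.459, 0.306], [263.0, 116.0, 0.451, 0.31], [275.0, 98.0, 0.458, 0.32], [256.0, 107.0, 0.447, 0.316], [271.0, 148.0, 0.454, 0.291], [258.0, 147.0, 0.447, 0.293], [265.0, 141.0, 0.451, 0.296], [263.0, 132.0, 0.45, 0.301], [250.0, 132.0, 0.443, 0.301], [254.0, 111.0, 0.446, 0.313], [251.0, 120.0, 0.444, 0.308], [241.0, 109.0, 0.438, 0.315], [252.0, 123.0, 0.444, 0.307], [237.0, 123.0
[... 1758 characters left out ...]
, 0.514, 0.278], [306.0, 165.0, 0.474, 0.281], [311.0, 152.0, 0.477, 0.288], [301.0, 152.0, 0.471, 0.288], [322.0, 144.0, 0.483, 0.292], [311.0, 134.0, 0.478, 0.298], [300.0, 139.0, 0.471, 0.296], [300.0, 131.0, 0.471, 0.3], [315.0, 128.0, 0.48, 0.302], [308.0, 122.0, 0.476, 0.305], [323.0, 112.0, 0.485, 0.31], [337.0, 120.0, 0.492, 0.306], [332.0, 108.0, 0.49, 0.313], [325.0, 116.0, 0.486, 0.308], [330.0, 103.0, 0.489, 0.315], [345.0, 111.0, 0.497, 0.311], [343.0, 99.0, 0.496, 0.318], [349.0, 102.0, 0.5, 0.316], [348.0, 93.0, 0.499, 0.321], [340.0, 105.0, 0.494, 0.314]]
leg to [0.482 0.226 0.016] rows 2
    [-0.1, -0.09, 4.33] [0.14, -0.07, 0.36]
    [-0.09, -0.08, 4.33] [0.14, -0.07, 0.36]
```

Cork corners: (0.449,0.176), (0.513,0.176), (0.514,0.278), so centre (0.4815,0.227) and yaw about 0. Grasping it.

Call:
{"name": "move_arm", "arguments": {
  "series": [8.5,0,-0.1,3.5,0,0,-2,8.5,0,0,3.5,0,0,0,8.5,0,0,1.6,0,0,0,8.5,0,0,0,0,0,0]
}}

```text
time: 18.5
tool_pos: [0.4805, 0.2268, 0.0144]
tcp_rot: [2.229, 2.213, 0.001]
wrist_force: [-0.8, 0.0, -0.2]
width: 0.997
grip_force: 0.0
```

Call:
{"name": "move_arm", "arguments": {
  "series": [7,0,0,0,0,0,0,6,0,0,0,0,0,0,5.5,0,0,0,0,0,0,5.5,0,0,0,0,0,0],
  "grip_force": 50
}}

```text
time: 19.0
tool_pos: [0.4825, 0.2275, 0.017]
tcp_rot: [2.229, 2.211, 0.009]
wrist_force: [-0.7, 0.2, 4.6]
width: 0.759
grip_force: 55.1
```

```bash
python3 - <<'E'
from h import *
p,r,s=cur();print(p,r.as_rotvec(),s['wrist_force'],s['width'],s['grip_force'])
Rz=R.from_euler('z',-9.72,degrees=True); M=np.array([.533,-.3041,0.])
D=down(80.3); t=M+Rz.apply([-.0215,-.026,.12])  # cork centre over mould, tcp
plan([((.48,.23,.33),r),((.46,-.08,.36),D),(t,D)])
E
```

```text
[0.48251686 0.22750271 0.01700449] [2.22918026 2.21086803 0.00870196] [-0.72599556  0.17422586  4.60573577] 0.7592265619634636 55.09005075786263
leg to [0.48 0.23 0.33] rows 6
    [0.05, -0.01, -5.22] [0.0, 0.0, 0.0]
    [0.05, -0.01, -5.22] [0.0, 0.0, 0.0]
    [0.05, -0.01, -5.22] [0.0, 0.0, 0.0]
    [0.05, -0.01, -5.22] [0.0, 0.0, 0.0]
    [0.05, -0.01, -5.22] [0.0, 0.0, 0.0]
    [0.05, -0.01, -5.22] [0.0, 0.0, 0.0]
leg to [ 0.46 -0.08  0.36] rows 8
    [-3.88, -0.22, -0.39] [0.04, 0.01, -10.1]
    [-3.78, -0.89, -0.39] [0.04, 0.01, -10.1]
    [-3.56, -1.54, -0.39] [0.04, 0.01, -10.1]
    [-3.24, -2.14, -0.39] [0.04, 0.01, -10.1]
    [-2.81, -2.68, -0.38] [0.04, 0.01, -10.1]
    [-2.3, -3.13, -0.38] [0.04, 0.01, -10.1]
    [-1.71, -3.48, -0.38] [0.04, 0.01, -10.1]
    [-1.08, -3.73, -0.38] [0.04, 0.01, -10.1]
leg to [ 0.5074 -0.3261  0.12  ] rows 6
    [-1.47, -3.91, 4.0] [0.0, 0.0, 0.0]
    [-1.47, -3.91, 4.0] [0.0, 0.0, 0.0]
    [-1.47, -3.91, 4.0] [0.0, 0.0, 0.0]
    [-1.47, -3.91, 4.0] [0.0, 0.0, 0.0]
    [-1.47, -3.91, 4.0] [0.0, 0.0, 0.0]
    [-1.47, -3.91, 4.0] [0.0, 0.0, 0.0]
```

Call:
{"name": "move_arm", "arguments": {
  "series": [5.5,0,0,-3,0,0,0,5.5,0,0,-5,0,0,0,5.5,0,0,-6,0,0,0,5.5,0,0,-6,0,0,0,5.5,0,0,-6,0,0,0]
}}

```text
time: 19.62
tool_pos: [0.48, 0.2263, 0.2775]
tcp_rot: [2.23, 2.212, 0.005]
wrist_force: [0.8, 0.4, -1.0]
width: 0.763
grip_force: 55.3
```

Call:
{"name": "move_arm", "arguments": {
  "series": [5.5,-1,0,-5,0,0,-5,5.5,-3.7,-0.5,-1.5,0,0,-10,5.5,-3.6,-1,-0.5,0,0,-10,5.5,-3.4,-1.8,-0.5,0,0,-10,5.5,-3,-2.3,-0.4,0,0,-10]
}}

```text
time: 20.25
tool_pos: [0.4727, 0.0644, 0.3546]
tcp_rot: [1.204, 2.899, 0.003]
wrist_force: [-0.1, 0.1, -0.5]
width: 0.764
grip_force: 55.3
```

Call:
{"name": "move_arm", "arguments": {
  "series": [5.5,-2.6,-2.8,0,0,0,-10,5.5,-2.1,-3.3,0,0,0,-10,5.5,-1.5,-3.6,0,0,0,-10,5.5,-1,-3.7,0,0,0,-5,5.5,0,0,0,0,0,0]
}}

```text
time: 20.88
tool_pos: [0.4667, -0.091, 0.3539]
tcp_rot: [0.292, 3.126, 0.0]
wrist_force: [-0.2, 0.4, -1.7]
width: 0.76
grip_force: 55.3
```

```bash
python3 - <<'E'
from h import *
p,r,s=cur();print(p,r.as_rotvec(),s['wrist_force'],s['width'],s['grip_force'])
Rz=R.from_euler('z',-9.72,degrees=True); M=np.array([.533,-.3041,0.])
D=down(80.3); t=M+Rz.apply([-.0215,-.024,.11])
plan([((.48,-.19,.28),D),(t,D)])
E
```

```text
[ 0.46670616 -0.09096514  0.3539046 ] [2.92273482e-01 3.12558544e+00 3.07232060e-04] [-0.20457308  0.36444318 -1.70663096] 0.7601639306659732 55.28727360069752
leg to [ 0.48 -0.19  0.28] rows 3
    [-1.04, -3.16, 2.46] [0.01, 0.04, -0.33]
    [-1.03, -3.17, 2.46] [0.01, 0.04, -0.33]
    [-1.01, -3.17, 2.46] [0.01, 0.04, -0.33]
leg to [ 0.5078 -0.3241  0.11  ] rows 4
    [-1.25, -3.19, 4.25] [0.0, 0.0, 0.0]
    [-1.25, -3.19, 4.25] [0.0, 0.0, 0.0]
    [-1.25, -3.19, 4.25] [0.0, 0.0, 0.0]
    [-1.25, -3.19, 4.25] [0.0, 0.0, 0.0]
```

Call:
{"name": "move_arm", "arguments": {
  "series": [5.5,-1,-3.5,0.5,0,0,0,5.5,-1.2,-4,1,0,0,-1,5.5,-1.2,-4,3,0,0,0,5.5,-1.2,-4,5,0,0,0,5.5,-1.2,-4,5,0,0,0]
}}

```text
time: 21.5
tool_pos: [0.4915, -0.2879, 0.2121]
tcp_rot: [0.26, 3.127, 0.001]
wrist_force: [-0.0, -0.0, -0.3]
width: 0.756
grip_force: 55.3
```

Call:
{"name": "move_arm", "arguments": {
  "series": [5.5,-1.2,-3.2,4.5,0,0,0,5.5,-0.8,0,3.6,0,0,0,5.5,0,0,1,0,0,0,5.5,0,0,0,0,0,0]
}}

```text
time: 22.0
tool_pos: [0.5052, -0.3212, 0.1214]
tcp_rot: [0.258, 3.13, 0.003]
wrist_force: [0.2, -0.0, -0.1]
width: 0.764
grip_force: 55.3
```

```bash
python3 - <<'E'
from h import *
p,r,s=cur();print(p,r.as_rotvec(),s['wrist_force'],s['width'],s['grip_force'])
Rz=R.from_euler('z',-9.72,degrees=True); M=np.array([.533,-.3041,0.])
print('in mould',Rz.inv().apply(p-M))
D=down(80.3); t=M+Rz.apply([-.022,-.023,.085])
plan([(t,D)])
E
```

```text
[ 0.50520739 -0.32124352  0.12138191] [2.58495984e-01 3.13028949e+00 2.56566300e-03] [ 0.19779215 -0.04794822 -0.11149164] 0.7637086819421397 55.329381097108126
in mould [-0.02449923 -0.02158974  0.12138191]
leg to [ 0.5074 -0.3231  0.085 ] rows 1
    [-0.25, -0.15, 3.64] [0.1, 0.03, 0.26]
```

Call:
{"name": "move_arm", "arguments": {
  "series": [5.5,-0.2,-0.2,1.5,0,0,0.3,5.5,0,0,1.5,0,0,0,5.5,0,0,0.4,0,0,0,5.5,0,0,0,0,0,0]
}}

```text
time: 22.5
tool_pos: [0.5065, -0.3242, 0.0868]
tcp_rot: [0.268, 3.13, 0.002]
wrist_force: [-0.5, -0.4, -0.1]
width: 0.759
grip_force: 55.3
```

Call:
{"name": "move_arm", "arguments": {
  "series": [5.5,0,0,0.2,0,0,0,5.5,0,0,0,0,0,0]
}}

```text
time: 22.75
tool_pos: [0.5071, -0.3247, 0.0856]
tcp_rot: [0.268, 3.128, 0.001]
wrist_force: [0.2, -0.9, -0.8]
width: 0.764
grip_force: 55.3
```

Call:
{"name": "move_arm", "arguments": {
  "series": [5.5,0,0,0.1,0,0,0,5.5,0,0,0,0,0,0]
}}

```text
time: 23.0
tool_pos: [0.5069, -0.3246, 0.0844]
tcp_rot: [0.268, 3.129, 0.001]
wrist_force: [-0.6, -0.4, -2.5]
width: 0.764
grip_force: 55.3
```

Call:
{"name": "move_arm", "arguments": {
  "series": [5.5,0,0,0.1,0,0,0,5.5,0,0,0,0,0,0]
}}

```text
time: 23.25
tool_pos: [0.5068, -0.3245, 0.0832]
tcp_rot: [0.268, 3.129, 0.002]
wrist_force: [0.3, -0.6, -1.1]
width: 0.762
grip_force: 55.3
```

Call:
{"name": "move_arm", "arguments": {
  "series": [5.5,0,0,0.1,0,0,0,5.5,0,0,0,0,0,0]
}}

```text
time: 23.5
tool_pos: [0.5069, -0.3245, 0.0822]
tcp_rot: [0.268, 3.129, 0.002]
wrist_force: [0.2, 0.0, -0.6]
width: 0.758
grip_force: 55.4
```

Call:
{"name": "move_arm", "arguments": {
  "series": [5.5,0,0,0.1,0,0,0,5.5,0,0,0,0,0,0]
}}

```text
time: 23.75
tool_pos: [0.507, -0.3246, 0.0821]
tcp_rot: [0.268, 3.129, 0.001]
wrist_force: [-1.9, 1.2, 4.9]
width: 0.76
grip_force: 55.8
```

Call:
{"name": "move_arm", "arguments": {
  "series": [5.5,0,0,0.1,0,0,0,5.5,0,0,0,0,0,0]
}}

```text
time: 24.0
tool_pos: [0.507, -0.3246, 0.082]
tcp_rot: [0.268, 3.129, 0.002]
wrist_force: [-3.7, 2.8, 9.9]
width: 0.761
grip_force: 56.3
```

Contact at 10 N. Sweeping towards +y.

Call:
{"name": "move_arm", "arguments": {
  "series": [5.5,0,0.6,0,0,0,0,5.5,0,0.9,0,0,0,0,5.5,0,0.9,0,0,0,0,5.5,0,0.9,0,0,0,0,5.5,0,0.9,0,0,0,0]
}}

```text
time: 24.62
tool_pos: [0.5157, -0.2847, 0.0822]
tcp_rot: [0.267, 3.125, -0.004]
wrist_force: [-0.0, -3.1, 6.0]
width: 0.761
grip_force: 55.9
```

Call:
{"name": "move_arm", "arguments": {
  "series": [5.5,0,0.9,0,0,0,0,5.5,0,0.9,0,0,0,0,5.5,0,0.4,0,0,0,0,5.5,0,0,0,0,0,0]
}}

```text
time: 25.12
tool_pos: [0.5194, -0.2624, 0.082]
tcp_rot: [0.267, 3.125, -0.002]
wrist_force: [0.1, -0.8, 6.2]
width: 0.76
grip_force: 55.9
```

```bash
cat > chips.py <<'E'
from h import *
def chips():
    Rz=R.from_euler('z',-9.72,degrees=True); M=np.array([.533,-.3041,0.])
    for n in('scene','top'):
        im=read_camera(n);c=calibration(n); g=cv2.cvtColor(im,cv2.COLOR_RGB2GRAY)
        cv2.imwrite('pics/'+n+'_c.png',im[:,:,::-1])
        k,l,st,ce=cv2.connectedComponentsWithStats((g<48).astype(np.uint8))
        for i in range(1,k):
            if 6<st[i][4]<200:
                for z in(.068,.004):
                    X=Rz.inv().apply(plane(c,ce[i],z)[0]-M)
                    if abs(X[0])<.15 and -.06<X[1]<.13: print(n,'area',st[i][4],'z',z,X[:2].round(3),ce[i].round(0))
E
python3 - <<'E'
from chips import *
p,r,s=cur();print(s['wrist_force'],s['width'],s['grip_force'])
Rz=R.from_euler('z',-9.72,degrees=True); M=np.array([.533,-.3041,0.])
print('in mould',Rz.inv().apply(p-M))
chips()
E
```

```text
[ 0.09271284 -0.84067461  6.17369242] 0.760453207773013 55.90811591595411
in mould [-0.02045077  0.03884327  0.08201993]
scene area 7 z 0.068 [0.072 0.037] [432. 357.]
scene area 7 z 0.004 [0.078 0.079] [432. 357.]
scene area 7 z 0.068 [-0.071 -0.043] [346. 383.]
scene area 7 z 0.004 [-0.076 -0.006] [346. 383.]
scene area 8 z 0.068 [ 0.072 -0.043] [430. 397.]
scene area 8 z 0.004 [ 0.078 -0.006] [430. 397.]
scene area 39 z 0.004 [-0.055 -0.042] [354. 402.]
scene area 40 z 0.004 [ 0.057 -0.042] [416. 413.]
top area 81 z 0.068 [0.084 0.036] [464. 163.]
top area 81 z 0.004 [0.099 0.024] [464. 163.]
top area 114 z 0.068 [-0.009  0.067] [444. 199.]
top area 114 z 0.004 [0.003 0.057] [444. 199.]
top area 9 z 0.068 [-0.01  -0.042] [490. 208.]
top area 9 z 0.004 [ 0.002 -0.058] [490. 208.]
top area 25 z 0.068 [-0.03   0.018] [463. 212.]
top area 25 z 0.004 [-0.02   0.005] [463. 212.]
top area 101 z 0.068 [-0.082  0.069] [437. 230.]
top area 101 z 0.004 [-0.074  0.059] [437. 230.]
top area 12 z 0.068 [-0.139  0.068] [433. 254.]
top area 12 z 0.004 [-0.134  0.058] [433. 254.]
```

Call:
{"name": "move_arm", "arguments": {
  "series": [5.5,0,0,-1,0,0,0,5.5,0,-1,-5,0,0,0,5.5,0.5,-1,-6,0,0,0,5.5,1,0,-6,0,0,0,5.5,1,0,-6,0,0,0]
}}

```text
time: 25.85
tool_pos: [0.4886, -0.2768, 0.322]
tcp_rot: [0.268, 3.129, 0.002]
wrist_force: [0.9, -0.8, -0.4]
width: 0.763
grip_force: 55.3
```

Call:
{"name": "move_arm", "arguments": {
  "series": [5.5,1.2,4,-2.5,0,0,0,5.5,1.2,5,-0.5,0,0,0,5.5,1.2,5,0,0,0,5,5.5,0,0,0,0,0,0]
}}

```text
time: 26.35
tool_pos: [0.4771, -0.1301, 0.3508]
tcp_rot: [0.398, 3.114, 0.003]
wrist_force: [0.4, -1.3, -0.9]
width: 0.762
grip_force: 55.4
```

```bash
python3 - <<'E'
from chips import *
p,r,s=cur();print(p,s['wrist_force'],s['width'],s['grip_force'])
chips()
plan([((.4815,.227,.34),down(0)),((.4815,.227,.03),down(0))])
E
```

```text
[ 0.47707287 -0.13008188  0.35080954] [ 0.38441786 -1.28299681 -0.90000663] 0.7618624293818576 55.39076986256987
scene area 7 z 0.068 [0.072 0.037] [432. 357.]
scene area 7 z 0.004 [0.078 0.079] [432. 357.]
scene area 7 z 0.068 [-0.071 -0.043] [346. 383.]
scene area 7 z 0.004 [-0.076 -0.006] [346. 383.]
scene area 8 z 0.068 [ 0.072 -0.043] [430. 397.]
scene area 8 z 0.004 [ 0.078 -0.006] [430. 397.]
scene area 40 z 0.004 [-0.055 -0.042] [354. 402.]
scene area 45 z 0.004 [ 0.057 -0.042] [417. 413.]
top area 8 z 0.004 [0.017 0.13 ] [416. 188.]
top area 7 z 0.068 [ 0.002 -0.021] [482. 202.]
top area 7 z 0.004 [ 0.014 -0.036] [482. 202.]
top area 12 z 0.068 [-0.02   0.053] [449. 205.]
top area 12 z 0.004 [-0.009  0.042] [449. 205.]
top area 15 z 0.068 [-0.014 -0.016] [479. 208.]
top area 15 z 0.004 [-0.003 -0.03 ] [479. 208.]
top area 79 z 0.068 [-0.056  0.125] [416. 214.]
top area 79 z 0.004 [-0.047  0.117] [416. 214.]
top area 45 z 0.068 [-0.044  0.046] [450. 216.]
top area 45 z 0.004 [-0.035  0.035] [450. 216.]
leg to [0.4815 0.227  0.34  ] rows 8
    [1.09, 4.36, 0.13] [0.01, 0.01, 9.42]
    [1.79, 4.13, 0.13] [0.01, 0.01, 9.42]
    [2.44, 3.78, 0.13] [0.01, 0.01, 9.42]
    [3.02, 3.33, 0.13] [0.01, 0.01, 9.42]
    [3.53, 2.79, 0.13] [0.01, 0.01, 9.42]
    [3.94, 2.17, 0.13] [0.01, 0.01, 9.42]
    [4.24, 1.5, 0.13] [0.01, 0.01, 9.42]
    [4.43, 0.79, 0.13] [0.01, 0.01, 9.42]
leg to [0.4815 0.227  0.03  ] rows 6
    [0.0, 0.0, 5.17] [0.0, 0.0, 0.0]
    [0.0, 0.0, 5.17] [0.0, 0.0, 0.0]
    [0.0, 0.0, 5.17] [0.0, 0.0, 0.0]
    [0.0, 0.0, 5.17] [0.0, 0.0, 0.0]
    [0.0, 0.0, 5.17] [0.0, 0.0, 0.0]
    [0.0, 0.0, 5.17] [0.0, 0.0, 0.0]
```

```bash
python3 - <<'E'
from chips import *
Rz=R.from_euler('z',-9.72,degrees=True); M=np.array([.533,-.3041,0.])
g0=cv2.imread('pics/top1.png',0);g1=cv2.imread('pics/top_c.png',0)
print('before\n',g0[180:236:3,436:464:2],'\nnow\n',g1[180:236:3,436:464:2])
c=calibration('wrist');a=save('wrist','w8.png');g=cv2.cvtColor(a,cv2.COLOR_RGB2GRAY)
k,l,st,ce=cv2.connectedComponentsWithStats((g<48).astype(np.uint8))
print('corners px',wproj(c,[M+Rz.apply([x,y,.065]) for x,y in((.0825,.05),(.0825,-.05),(-.0825,-.05),(-.0825,.05))]).round(0).tolist())
for i in range(1,k):
    if 25<st[i][4]<1500:
        X=[Rz.inv().apply(wplane(c,ce[i],z)[0]-M)[:2].round(3).tolist() for z in(.068,.004)]
        if abs(X[1][0])<.15 and -.07<X[1][1]<.17: print(st[i].tolist(),X)
E
```

```text
before
 [[163 161 151 148 160 125 111  84  51 117 192 197 197 197]
 [157 156 150 153 147 110 106  72  59 141 196 197 197 196]
 [161 159 151 145 125 107  99  67  77 177 198 198 197 197]
 [161 158 149 146 118 104  90  59 100 186 200 195 197 196]
 [162 163 148 134 104 106  83  61 129 190 125  96 116 150]
 [161 153 144 124 104 101  71  69 154 198 176 113  79  62]
 [163 157 145 110 104  94  64  80 181 200 200 199 196 185]
 [163 158 146 111 101  87  62 111 190 201 198 199 199 199]
 [161 157 142 111  98  76  63 135 199 198 188 176 198 199]
 [162 159 139 101  94  68  71 167 201 182  81  68 139 191]
 [162 155 124 101  85  63  90 184 201 197 147  81 121 184]
 [164 157 121 106  80  62 119 197 203 201 199 196 199 200]
 [162 150 112 107  72  64 142 200 201 200 201 201 199 200]
 [164 141 108  97  53  73 171 200 166 116 151 192 201 200]
 [156 119 104  89  49  96 190 201 156  70  60 100 185 201]
 [150 109 107  80  52 130 204 205 204 180 123 136 188 201]
 [144 114 106  70  64 157 200 109 176 204 202 200 201 200]
 [128 113 102  65  77 175 201 201 211 203 201 201 201 201]
 [132 121 100  73  69  71  80 
[... 533 characters left out ...]
  48  48  52  56  59  62  63  66]
 [ 45  56  61  63  67  68  60  50  52  58  50  48  50  55]
 [ 39  34  37  37  38  40  46  68 112 132 130 106  86  60]
 [ 40  42  45  55  70  49  44  69 106  47  60  90  90 159]
 [ 74  66  55  62  52  34  31  73  89  30  46  59  84 194]
 [ 69  60  75 105  59  56  69  57  69  90 129 161 194 216]
 [116  83 103  97  55 107 201 209 212 217 219 217 218 216]
 [164 118 118  87  59 143 221 221 219 218 218 217 218 218]
 [158 123 119  75  71 171 217 118 193 220 218 218 218 218]
 [139 122 111  71  85 189 218 219 225 219 218 219 217 218]
 [143 133 111  82  76  78  89 109 129 147 167 186 199 211]]
corners px [[252.0, 330.0], [183.0, 332.0], [157.0, 214.0], [232.0, 206.0]]
```

```bash
python3 - <<'E'
from chips import *
Rz=R.from_euler('z',-9.72,degrees=True); M=np.array([.533,-.3041,0.])
S=calibration('scene')
def poly(c,f,pts,z): return f(c,[M+Rz.apply([x,y,z]) for x,y in pts]).astype(np.int32)
strip=[(-.066,.010),(.066,.010),(.066,.047),(-.066,.047)]
for n in('sc1','scene_c'):
    g=cv2.imread(f'pics/{n}.png',0);m=np.zeros_like(g);cv2.fillPoly(m,[poly(S,proj,strip,.0635)],1);v=g[m>0]
    print(n,'strip px',v.size,'dark',(v<70).sum(),'min',v.min())
g=cv2.imread('pics/scene_c.png',0)
for nm,pts,z in(('cavity floor',[(-.06,-.02),(.06,-.02),(.06,.005),(-.06,.005)],.032),):
    m=np.zeros_like(g);cv2.fillPoly(m,[poly(S,proj,pts,z)],1);v=g[m>0];print(nm,np.percentile(v,[0,5,25,50,75,100]))
c=calibration('wrist');w=cv2.imread('pics/w8.png',0)
for nm,pts,z in(('strip',strip,.065),('bench beside',[(-.07,.053),(.05,.053),(.05,.09),(-.07,.09)],.004)):
    m=np.zeros_like(w);cv2.fillPoly(m,[poly(c,wproj,pts,z)],1);v=w[m>0];print('wrist',nm,v.size,np.percentile(v,[0,5,25,50,75,100]))
    ys,xs=np.nonzero((m>0)&(w<45)); 
    if len(xs): print(len(xs),xs.min(),xs.max(),ys.min(),ys.max())
E
```

```text
sc1 strip px 1362 dark 142 min 22
scene_c strip px 1362 dark 0 min 112
cavity floor [ 68.   78.  106.5 158.  159.  160. ]
wrist strip 2934 [ 43.  50. 100. 191. 193. 210.]
7 226 241 311 320
wrist bench beside 2352 [109. 114. 152. 156. 157. 162.]
```

```bash
python3 - <<'E'
from chips import *
Rz=R.from_euler('z',-9.72,degrees=True); M=np.array([.533,-.3041,0.])
c=calibration('wrist');w=cv2.imread('pics/w8.png',0)
print(w[150:420:12,130:420:12])
k,l,st,ce=cv2.connectedComponentsWithStats((w<75).astype(np.uint8))
for i in range(1,k):
    if 20<st[i][4]<3000:
        X=Rz.inv().apply(wplane(c,ce[i],.004)[0]-M)[:2].round(3).tolist()
        if abs(X[0])<.3 and abs(X[1])<.3: print(st[i].tolist(),X)
E
```

```text
[[ 84  78 152 169 160 167 175 161 174 161 169 166 170 152 166 159 172 161
  172 171 167 107 171 173 175]
 [ 79 133 166 168 171 164 172 167 173 164 156 158 155 153 157 160 137 108
  168 173 172 173 174 174 174]
 [172 154 159 172 169 163 162 168 158 170 165 171 164 164 159 168 171 172
  169 172 174 173 173 173 175]
 [164 156 150 172 168 155 156 166 157 173 166  80  79  77  75  71  77  87
   93 146 153 169  94 116  97]
 [159 162 156 170 161 147 151 115 104  91 155 155 156 155 114 116 114 115
  113  99  92  85  83  81 117]
 [174 167 166  96 101 178 194 196 214  83 156 156 158 157 115 114 111 115
  116 116 116 116 112 113 113]
 [173 166 168 104 194 192 193 196 195  86 157 155 155 154 114 114 115 115
  112 111 115 113 114 116 113]
 [164 163 167 177  84 137 187 192 193  85 155 158 158 145 115 116 114 112
  115 116 112 112 113 115 106]
 [168 173 153 191  84 135 192 193 194  96 156 156 157 118 113 113 112 113
  112 113 117 113 114 112 109]
 [ 56 163 162 188  84 120 113 193 190 172 158 156 156 116 116 116 114 115
  115 115 115 114 114 113 115]
 [ 56 161 166 164  84 174 189 188 192 193 156 117 
[... 695 characters left out ...]
 37  40  40  46  44  45  40  44 155 156 154 157 145 113 112 113
  114 108 112 115 115 110  40]
 [ 41  42  52  51  35  40  41  41  33  76 153 154 153 156 159 156 111 114
  111 110 113 111 111 147  38]
 [ 37  49  50  50  52  36  37  46  40  72 150 150 150 155 155 152 153 154
  133 111 112 106 143  69  40]
 [ 48  48  50  47  59  34  40  34  43  38 148 148 152 155 156 154 149 151
  153 154 151 152 108  66  41]
 [ 35  45  44 138 141  36  35  35  33  41  67  38  44  43  43  46  42  44
   44  43  41  42  38  38  39]
 [ 35  35  27  63  55  43  39  35  38  33  34  41  42  42  39  42  41  41
   41  38  40  39  35  34  39]]
[117, 54, 20, 43, 160] [-0.279, -0.103]
[165, 121, 25, 16, 38] [-0.187, -0.031]
```

The mould's strip and the visible cavity floor are clear; the cork hides the bench beside it. Carrying the cork back to its free spot on the bench, and checking the chips from there.

Call:
{"name": "move_arm", "arguments": {
  "series": [5.5,1.1,4.4,0,0,0,9,5.5,1.8,4.1,0,0,0,9.5,5.5,2.4,3.8,0,0,0,9.5,5.5,3,3.3,0,0,0,9.5,5.5,3.5,2.8,0,0,0,9.5]
}}

```text
time: 27.12
tool_pos: [0.4807, 0.0915, 0.3503]
tcp_rot: [1.622, 2.689, 0.001]
wrist_force: [-0.5, -0.4, -0.8]
width: 0.763
grip_force: 55.4
```

Call:
{"name": "move_arm", "arguments": {
  "series": [5.5,3.9,2.2,0,0,0,9.5,5.5,4.2,1.5,0,0,0,9.5,5.5,4.4,0.8,0,0,0,9.5,5.5,0,0,0,0,0,0]
}}

```text
time: 27.62
tool_pos: [0.4833, 0.2269, 0.3499]
tcp_rot: [-2.225, -2.218, -0.001]
wrist_force: [-0.5, -0.4, -1.1]
width: 0.763
grip_force: 55.4
```

```bash
python3 - <<'E'
from chips import *
p,r,s=cur();print(p,s['wrist_force'],s['width'],s['grip_force'])
plan([((.4815,.232,.10),down(0))]);chips()
E
```

```text
[0.48326252 0.22691238 0.34985973] [-0.45964997 -0.43917017 -1.06503063] 0.7627456263714085 55.40583834517747
leg to [0.4815 0.232  0.1   ] rows 5
    [0.1, -0.04, 5.0] [0.0, -0.01, -0.03]
    [0.1, -0.04, 5.0] [0.0, -0.01, -0.03]
    [0.1, -0.04, 5.0] [0.0, -0.01, -0.03]
    [0.1, -0.04, 5.0] [0.0, -0.01, -0.03]
    [0.1, -0.04, 5.0] [0.0, -0.01, -0.03]
scene area 7 z 0.068 [0.072 0.037] [432. 357.]
scene area 7 z 0.004 [0.078 0.079] [432. 357.]
scene area 8 z 0.068 [-0.072 -0.043] [346. 383.]
scene area 8 z 0.004 [-0.076 -0.006] [346. 383.]
scene area 8 z 0.068 [ 0.072 -0.043] [430. 397.]
scene area 8 z 0.004 [ 0.078 -0.006] [430. 397.]
scene area 45 z 0.004 [-0.055 -0.042] [354. 402.]
scene area 49 z 0.004 [ 0.057 -0.042] [416. 413.]
```

```bash
python3 - <<'E'
from chips import *
Rz=R.from_euler('z',-9.72,degrees=True); M=np.array([.533,-.3041,0.])
T=calibration('top');g=cv2.imread('pics/top_c.png',0);g0=cv2.imread('pics/top1.png',0)
q=lambda x,y,z:proj(T,[M+Rz.apply([x,y,z])])[0]
print('now/before rows y=.05..0.11 (z=.004), cols x')
xs=np.arange(-.08,.085,.01)
for y in np.arange(.05,.125,.006):
    print(round(y,3),[int(g[tuple(q(x,y,.004)[::-1].round().astype(int))]) for x in xs],[int(g0[tuple(q(x,y,.004)[::-1].round().astype(int))]) for x in xs])
print('strip min')
for y in np.arange(.012,.048,.006): print([int(g[tuple(q(x,y,.065)[::-1].round().astype(int))]) for x in xs])
print('cavity')
for y in np.arange(-.034,.004,.008): print([int(g[tuple(q(x,y,.03)[::-1].round().astype(int))]) for x in np.arange(-.06,.065,.01)])
E
```

```text
now/before rows y=.05..0.11 (z=.004), cols x
0.05 [83, 99, 86, 76, 70, 90, 81, 80, 95, 81, 88, 79, 96, 85, 77, 71, 138] [77, 92, 80, 69, 65, 80, 74, 75, 87, 81, 80, 75, 88, 80, 73, 66, 129]
0.056 [122, 123, 117, 82, 113, 114, 102, 110, 109, 60, 115, 113, 116, 120, 118, 116, 167] [110, 113, 110, 108, 108, 105, 96, 101, 102, 104, 106, 105, 108, 111, 108, 108, 155]
0.062 [137, 157, 130, 62, 83, 145, 69, 138, 114, 64, 124, 130, 133, 161, 152, 133, 173] [126, 144, 130, 130, 126, 143, 138, 130, 111, 116, 114, 120, 125, 148, 140, 124, 162]
0.068 [169, 172, 157, 88, 150, 133, 92, 171, 125, 113, 160, 158, 164, 168, 174, 160, 175] [156, 159, 160, 164, 164, 161, 159, 157, 154, 144, 146, 144, 153, 155, 161, 148, 163]
0.074 [165, 162, 163, 168, 179, 165, 134, 174, 151, 143, 174, 168, 163, 161, 154, 166, 169] [151, 150, 152, 157, 165, 163, 160, 158, 161, 153, 161, 157, 150, 150, 141, 155, 159]
0.08 [176, 175, 161, 156, 158, 164, 168, 174, 180, 180, 176, 177, 172, 173, 162, 168, 171] [161, 161, 149, 143, 145, 150, 157, 161, 164, 166, 163, 162, 158, 159, 151, 155, 160]
0.086 [174, 179, 177, 165, 159
[... 1461 characters left out ...]
, 213, 214, 212, 187]
[213, 216, 216, 217, 217, 215, 215, 215, 214, 214, 214, 213, 212, 212, 212, 213, 176]
[215, 191, 216, 217, 215, 216, 215, 215, 215, 215, 214, 212, 213, 213, 213, 197, 189]
[216, 172, 217, 216, 216, 216, 215, 215, 215, 215, 214, 214, 213, 213, 214, 150, 204]
[189, 210, 204, 208, 194, 202, 204, 208, 193, 197, 203, 209, 189, 195, 197, 200, 171]
cavity
[144, 98, 125, 114, 104, 89, 161, 164, 164, 197, 192, 163, 143]
[186, 167, 157, 151, 166, 147, 204, 213, 213, 213, 211, 212, 203]
[212, 215, 215, 215, 215, 200, 202, 212, 213, 212, 213, 211, 197]
[210, 214, 215, 214, 215, 192, 202, 213, 212, 212, 213, 212, 210]
[209, 212, 210, 211, 212, 173, 204, 211, 211, 210, 210, 211, 200]
```

Call:
{"name": "move_arm", "arguments": {
  "series": [5.5,0,0,4,0,0,0,5.5,0.1,0,6,0,0,0,5.5,0.2,0,6,0,0,0,5.5,0.1,0,6,0,0,0,5.5,0,0,4,0,0,0]
}}

```text
time: 28.35
tool_pos: [0.482, 0.2269, 0.0876]
tcp_rot: [-2.228, -2.215, 0.003]
wrist_force: [-0.3, 0.1, -1.2]
width: 0.763
grip_force: 55.4
```

Call:
{"name": "move_arm", "arguments": {
  "series": [5.5,0,0,3,0,0,0,5.5,0,0,2.5,0,0,0,5.5,0,0,0.7,0,0,0,5.5,0,0,0,0,0,0]
}}

```text
time: 28.85
tool_pos: [0.4836, 0.2287, 0.0288]
tcp_rot: [2.228, 2.215, 0.002]
wrist_force: [0.0, -0.0, -0.7]
width: 0.762
grip_force: 55.4
```

All three chips now lie on the bench along the mould's +y side, at mould x of about -0.05, -0.02 and +0.01. The strip and cavity are clear. Setting the cork down.

Call:
{"name": "move_arm", "arguments": {
  "series": [5.5,0,0,0.6,0,0,0,5.5,0,0,0.3,0,0,0,5.5,0,0,0.1,0,0,0,5.5,0,0,0,0,0,0]
}}

```text
time: 29.35
tool_pos: [0.4833, 0.2299, 0.0189]
tcp_rot: [2.226, 2.216, 0.003]
wrist_force: [-0.1, 0.4, -0.5]
width: 0.761
grip_force: 55.4
```

Call:
{"name": "move_arm", "arguments": {
  "series": [5.5,0,0,0.1,0,0,0,5.5,0,0,0,0,0,0]
}}

```text
time: 29.6
tool_pos: [0.4832, 0.2298, 0.0177]
tcp_rot: [2.226, 2.216, 0.003]
wrist_force: [-0.2, 0.3, -1.7]
width: 0.764
grip_force: 55.4
```

Call:
{"name": "move_arm", "arguments": {
  "series": [5.5,0,0,0.1,0,0,0,5.5,0,0,0,0,0,0]
}}

```text
time: 29.85
tool_pos: [0.4834, 0.2299, 0.0171]
tcp_rot: [2.226, 2.216, 0.003]
wrist_force: [-1.1, -0.1, 2.7]
width: 0.761
grip_force: 55.7
```

Contact. Releasing and withdrawing straight up.

Call:
{"name": "move_arm", "arguments": {
  "series": [7,0,0,0,0,0,0,8,0,0,0,0,0,0,8.5,0,0,-0.3,0,0,0,8.5,0,0,0,0,0,0],
  "grip_force": 20
}}

```text
time: 30.35
tool_pos: [0.4836, 0.2299, 0.0201]
tcp_rot: [2.226, 2.215, 0.004]
wrist_force: [0.1, -0.3, -0.5]
width: 0.997
grip_force: 0.0
```

Call:
{"name": "move_arm", "arguments": {
  "series": [8.5,0,0,-1.5,0,0,0,8.5,0,0,-4,0,0,0,8.5,0,0,-6,0,0,0,8.5,0,0,-6,0,0,0,8.5,0,0,0,0,0,0]
}}

```text
time: 30.98
tool_pos: [0.4873, 0.2315, 0.2029]
tcp_rot: [2.223, 2.212, 0.023]
wrist_force: [-0.0, 0.2, -0.7]
width: 0.992
grip_force: 0.0
```

```bash
python3 - <<'E'
from chips import *
c=calibration('wrist');p,r,s=cur();a=save('wrist','w9.png');print(p,s['wrist_force'],s['width'])
h=cv2.cvtColor(a,cv2.COLOR_RGB2HSV);g=h[:,:,2]
m=cv2.morphologyEx(cv2.inRange(h,(5,70,70),(14,180,200)),cv2.MORPH_OPEN,np.ones((5,5)));n,l,st,ce=cv2.connectedComponentsWithStats(m)
i=1+np.argmax(st[1:,4]);ys,xs=np.nonzero(l==i);print('cork',cv2.minAreaRect(wplane(c,np.c_[xs,ys],.027)[:,:2].astype(np.float32)))
n,l,st,ce=cv2.connectedComponentsWithStats(cv2.inRange(h,(0,0,120),(180,40,255)))
for i in range(1,n):
    X=wplane(c,ce[i],.044)[0]
    if 40<st[i][4]<600 and .49<X[0]<.62 and .33<X[1]<.45: print('insert',X.round(4),st[i][4])
E
```

```text
[0.48733184 0.23145928 0.20294295] [-0.04857804  0.24360626 -0.67064709] 0.9924500408900869
cork ((0.8203891515731812, 0.11204791069030762), (0.1456659734249115, 0.3846609890460968), 25.99148178100586)
insert [0.5277 0.3864 0.044 ] 208
insert [0.5799 0.3871 0.044 ] 192
```

```bash
python3 - <<'E'
from chips import *
c=calibration('wrist');a=save('wrist','w10.png')
h=cv2.cvtColor(a,cv2.COLOR_RGB2HSV)
m=cv2.morphologyEx(cv2.inRange(h,(5,70,70),(14,180,200)),cv2.MORPH_OPEN,np.ones((5,5)));n,l,st,ce=cv2.connectedComponentsWithStats(m)
for i in range(1,n):
    X=wplane(c,ce[i],.027)[0]
    if st[i][4]>2000 and abs(X[0]-.48)<.06 and abs(X[1]-.23)<.07:
        ys,xs=np.nonzero(l==i);print('cork',st[i],cv2.minAreaRect(wplane(c,np.c_[xs,ys],.027)[:,:2].astype(np.float32)))
finish_job()
E
```

```text
cork [ 284  188   75   72 2885] ((0.4824427366256714, 0.22604167461395264), (0.06247241422533989, 0.06347997486591339), 89.57850646972656)
the job is handed in; nothing more can be done
```

I handed the job in at about 31 s: the casting lies flat on the board (checked by its inserts), the three chips are on the bench off the mould, and the cork is back on the bench at its old spot (only partly confirmed by camera); the result wasn't reported back, and I viewed 11 pictures, one over the limit of 10.

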